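# Pack the foam tool tray

## Task

Get this foam-lined tool tray packed: take the blue tyre lever that was left lying across the foam out of the tray and lay it flat on the bare bench. Press the red folding hex-key set and the red patch tin each fully home, flat on the orange floor of its own cutout, the tin with its lid up (the narrow cutout is for the hex keys, the wide one for the tin). Leave everything else where it is.

Things in the scene. Friction and masses are not known exactly. Their poses are not given: they have to be found in the camera images.
- tray: Shallow grey tool tray, fixed to the bench, 140 (its x) by 228 (its y) by 35 mm high, walls 4 mm thick, filled with foam: charcoal top 33 mm, orange cutout floors 22 mm above its underside. Origin: centre of its underside; x points away from the robot at yaw 0, y to the left, z up. Springy bulges narrow both cutouts (see foam_top).
- foam_top (a point): Centre of the tray, on the foam top. Each cutout has 4 springy dark grey foam bulges on its long sides, 29 mm either way along x from its middle, innermost 9 mm below the top, about 1.3 mm a side into the item's path: an item set down rests on them about 5 mm deep; pushed down with 5 to 15 N it goes home and stays, held by friction.
- channel (a point): Middle of the finger channel, on its floor: 40 mm wide (tray x -20 to +20 mm), 11 mm deep, running along the tray's y from -102 to +97 mm across both cutouts, so that fingers holding an item by the middle of its long sides can go down with it. The foam between the cutouts is 49 mm wide.
- hex_seat (a point): Centre of the orange floor of the narrow cutout (for the hex keys), at tray y = +52 mm; axes as the tray's. The cutout is 97 mm long along the tray's x, 34 mm wide, 11 mm deep.
- tin_seat (a point): Centre of the orange floor of the wide cutout (for the patch tin), at tray y = -44 mm; axes as the tray's. The cutout is 97 mm long along the tray's x, 60 mm wide, 11 mm deep.
- bench (a point): A point on the bench top (z = 0). The bench is bare from world x 0.38 to 0.64 and y -0.42 to 0.40 except for the things listed here and a bolted vice, 140 mm high, in x 0.51 to 0.72, y -0.27 to -0.09. A blue-lidded tub 194 mm high stands left of y = 0.42, a cabinet 231 mm high beyond x = 0.67, a tall filing cabinet right of y = -0.44.
- hex_keys: Red folding hex-key set, 30 (x) by 90 (y) by 22 mm high: two upright red side plates, outer faces 28 mm apart, with rivet heads 1 mm proud near the ends, the keys folded between. Origin: centre of its underside; z up, y along its length. About 0.14 kg. Lies flat on the bench. Seated, it lies along the tray's x (either way round) and stands 11 mm out of the foam.
- patch_tin: Red flat tin with closed (fixed) lid, 58 (x) by 92 (y) by 20 mm high. Origin: centre of its underside; z up, y along its length. The lid's front skirt stands 2 mm proud of the side at x = -29 mm, from 13 mm up. About 0.07 kg. Lies flat on the bench, lid up. Seated, it lies along the tray's x (either way round) and stands 9 mm out of the foam.
- tyre_lever: Blue plastic tyre lever, 17 (x) by 116 (y) mm, 7 mm thick from y = -23 to +58 mm and 13 mm thick from y = -58 to -23 mm. Origin: centre of its underside; z up, y along its length. 18 g. Starts lying on the foam across the ends of both cutouts, on the far side (tray x about +38 mm), roughly along the tray's y.
- bell: Bystander: silver handlebar bell, 53 by 66 mm, 31 mm high; origin at the centre of its underside.
- tape: Bystander: roll of black tape lying flat, 62 mm across, 19 mm high; origin at the centre of its underside.
- lube_bottle: Bystander: upright green oil bottle with red spout, 42 mm across, 123 mm high; origin at the centre of its underside.
- chain_tool: Bystander: black chain tool, 58 (x) by 154 (y) by 39 mm; origin at the centre of its underside.
There are look-alikes about, which are no part of the job. There is more than one size of the tyre_lever; the job needs the larger.

How it is judged:
By the outcome, as a careful person would: the job done as asked, in the order asked, and still so for the second after the job is handed in, with the robot touching nothing.
It also fails if it takes over 72 s, if anything falls off the work surface, if the arm or the gripper's body presses on something with over 40 N, if the wrist force passes 120 N, or if a joint passes its speed limit or range.

## Robot

A 6-joint arm with a two-finger parallel gripper is mounted at the origin on a cart in front of the work surface, level with it; the furniture and walls round the work are solid. World frame = base frame: x ahead of the robot, y to its left, z up, the work surface at z = 0. Lengths are in m, angles in rad, forces in N, time in s.
With the tool pointing down it reaches from about 0.3 to 0.875 m from the base axis. Payload 6.4 kg.
Tool frame: the origin (TCP) lies at the very end of the fingers, on their centre line; the grasp point (between the pads) lies ctrl.grip_point_offset behind it (ctrl.grip_point_offset is the distance from the TCP to the grasp point, in m); z points along the fingers, x is the direction in which the jaws open and shut, and the axes are right-handed (so a half turn about z gives the same grasp; the last joint's range is limited). The gripper opens to 85 mm and grips with 20 to 120 N. Pads are 22 mm wide; open, the fingers measure 114 mm over their backs; the gripper's body (76 mm by 85 mm) begins 54 mm behind the grasp point. The pads swing forward as they close: fully open they stand 13 mm farther back than shut.
Start: joints at [-1.316, 0.181, 1.607, -0, 1.354, -0.206], TCP at [0.256, -0.515, 0.231] pointing down, gripper open.
Joint ranges: [-2.99, 2.99], [-0.89, 2.07], [0.3, 2.58], [-1.14, 4.28], [0, 2.63], [-3.12, 3.12]. Speed limits (rad/s): [2.57, 2.57, 3.01, 3.14, 3.14, 3.14].

## Interface

Orientations are given as a unit quaternion [w, x, y, z].
In Python, from bench import get_obs, viewer, workorder, ctrl gives the robot as it stands. The module is installed in compiled form; this text tells all that it offers.
- The arm moves only by the tool move_arm, never from a script. Its argument "increments" is a list of rows, each an object of numbers: "tx", "ty", "tz": the shift along the tool's x, y, z in m; "turn": the turn about the tool's z in degrees. A call has 1 to 20 rows; each row is the pose to reach, as a shift and turn from the pose commanded when the call began, along the tool's axes at that moment; what a row does not reach only later rows make up. A row lasts 1/12 s, in which the tool goes at most 41.7 mm and 7.16 degrees, less where a joint would pass 70% of its speed; a pose out of reach is approached as far as the arm can. A call with a gripper value outside its range is refused whole. "gripper" is the opening, from 0 (shut) to 1 (fully open), set as the call begins (left out, the last holds). The fingers move at their own pace and stop on an object; the grip force is fixed at half the most. Time passes only in rows, so rows that repeat a pose let the fingers close. It gives the time, the measured TCP pose, the force and the opening at its end, in the units of the state.
- get_obs(): the state, without advancing time (a new reading comes with each control period).
- viewer.camera(name): name is "scene" or "top" or "wrist"; returns (picture, depth): 420x560x3 uint8, red, green, blue; 420x560 float32, m along the optical axis (not along the pixel's ray), 0 where there is no reading.
- viewer.get_calibration(name): a dict with "intrinsics" (3x3 intrinsics, pixels), "origin" and "attitude" of the camera in the world. Camera axes: x right, y up, looking along -z (the intrinsics and any distortion apply to the point x, -y, -z); pixel columns grow to the right and rows downward; lengths in m; the calibration is good to about 2 mm. A picture is of the moment at which its call begins: read the wrist's pose just before it. get_calibration takes no time and is no camera call; for the wrist camera it gives the pose at the moment of the call.
- workorder.hand_in(): hands the job in, once; it reports no verdict.
The state is a dict: "time_s": time; "q": joint angles; "dq": joint speeds; "joint_efforts": joint torques, N m; "eef_pos": TCP position; "eef_rot": TCP orientation; "wrist_force": force on the tool from outside, world axes, zero at the start; "torque": the same for the moment, N m; "opening": opening from 0.0 (shut) to 1.0 (fully open).
Only numpy, scipy, OpenCV 4.12 (cv2) and the standard library are available. Lean on these libraries where they do the work, as an engineer would, in place of code of your own. Each camera call takes 0.05 s, during which the arm holds its last target.

## Working session

There is one attempt and no reset: what is moved stays moved. The work goes in short steps, Python scripts to look and compute and a tool call to move; the robot and the scene stay as the last step left them, time stands still between calls to the robot, and variables do not carry over. Pictures are saved under pics/ and viewed, and the job is handed in when it is done.

Besides the shell and the picture viewer there is one more tool, called after "Request:" as name(argument=value, ...), one argument or row to a line, values as JSON. move_arm: Moves the arm, as the interface text tells. Its arguments: {"type":"object","properties":{"increments":{"type":"array"},"gripper":{"type":"number"}},"required":["increments"]}

```bash
mkdir -p pics
cat > h.py <<'E'
import numpy as np, cv2
from bench import get_obs, viewer, workorder, ctrl
from scipy.spatial.transform import Rotation as R
def snap(name, tag):
    c=viewer.get_calibration(name); p,d=viewer.camera(name)
    cv2.imwrite(f'pics/{tag}.png',p[:,:,::-1]); np.savez(f'pics/{tag}.npz',p=p,d=d,K=c['intrinsics'],o=c['origin'],a=c['attitude'])
    return c
def att(a):
    a=np.array(a)
    if a.shape==(3,3): return a
    return R.from_quat(a,scalar_first=True).as_matrix()
def load(tag): return np.load(f'pics/{tag}.npz')
def pt(s,u,v,z=None):
    K=s['K'];r=np.array([(u-K[0,2])/K[0,0],-(v-K[1,2])/K[1,1],-1.0]);w=att(s['a'])@r
    if z is None:
        dd=s['d'][int(round(v)),int(round(u))]; return s['o']+w*dd
    return s['o']+w*(z-s['o'][2])/w[2]
def crop(tag,u0,v0,u1,v1,out,sc=4):
    p=cv2.imread(f'pics/{tag}.png')[v0:v1,u0:u1]
    cv2.imwrite(f'pics/{out}.png',cv2.resize(p,None,fx=sc,fy=sc,interpolation=cv2.INTER_CUBIC))
E
python3 - <<'E'
from h import *
o=get_obs();print(o, ctrl.grip_point_offset)
for n in('scene','top','wrist'):
    c=snap(n,n+'0');print(n,c)
E
```

```text
{'time_s': 0.0, 'q': array([-1.31630162e+00,  1.81528258e-01,  1.60804319e+00, -3.29419876e-05,
        1.35378502e+00, -2.06337108e-01]), 'dq': array([-0.00023675,  0.00037581, -0.00017105,  0.00022575, -0.0006226 ,
       -0.00125903]), 'joint_efforts': array([-1.45718164e-03, -4.44867897e+01, -3.51336050e+01, -4.14921860e-04,
        8.82148684e-03, -5.43585656e-06]), 'eef_pos': array([ 0.25554007, -0.51446372,  0.23037434]), 'eef_rot': array([-5.96765461e-04,  8.49911336e-01, -5.26924987e-01, -6.49529882e-04]), 'wrist_force': array([ 0.46031161, -0.45329047,  0.37297714]), 'torque': array([ 0.04849503,  0.06438182, -0.01567659]), 'opening': 1.0008995196847952} 0.0187
scene {'intrinsics': array([[447.59390239,   0.        , 279.4717251 ],
       [  0.        , 447.59390239, 208.01331546],
       [  0.        ,   0.        ,   1.        ]]), 'origin': array([-0.25115955, -0.80497081,  0.52970244]), 'attitude': array([ 0.77830919,  0.51190583, -0.21060485, -0.29636604])}
top {'intrinsics': array([[477.80248832,   0.        , 269.65598245],
       [  0.        , 477.80248832, 208.17632583],
       [  0.        ,   0.        ,   1.        ]]), 'origin': array([0.38394166, 0.03003148, 1.15526517]), 'attitude': array([ 0.71109689,  0.02972455, -0.05311711, -0.70045431])}
wrist {'intrinsics': array([[298.47639814,   0.        , 284.15968281],
       [  0.        , 298.47639814, 205.82649508],
       [  0.        ,   0.        ,   1.        ]]), 'origin': array([ 0.32712852, -0.47904066,  0.37408917]), 'attitude': array([ 0.83999064, -0.1319614 ,  0.08268184, -0.51977459])}
```

View pics/top0.png

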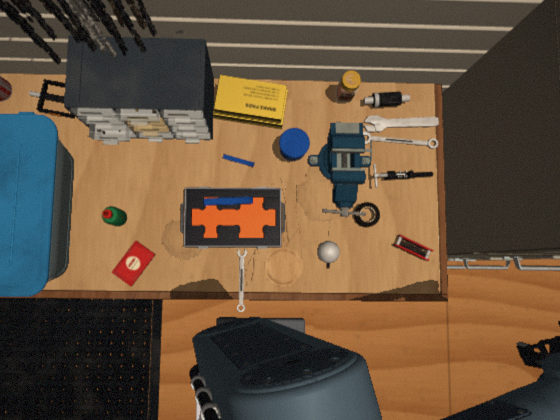

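View pics/scene0.png

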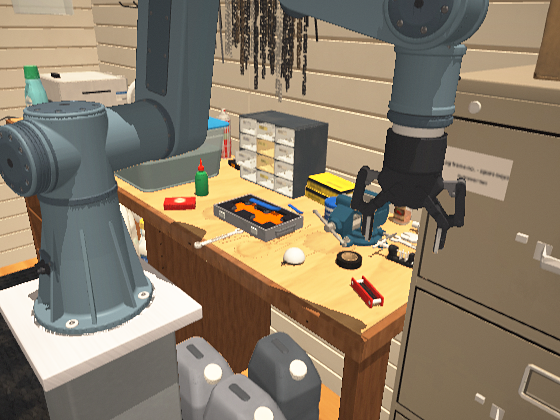

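Run:
```python
from h import *
crop('top0',170,145,300,255,'c_tray',6)
crop('top0',385,225,445,270,'c_hex',10)
crop('top0',90,190,180,300,'c_tin',5)
```

```text
(no output)
```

View pics/c_tray.png

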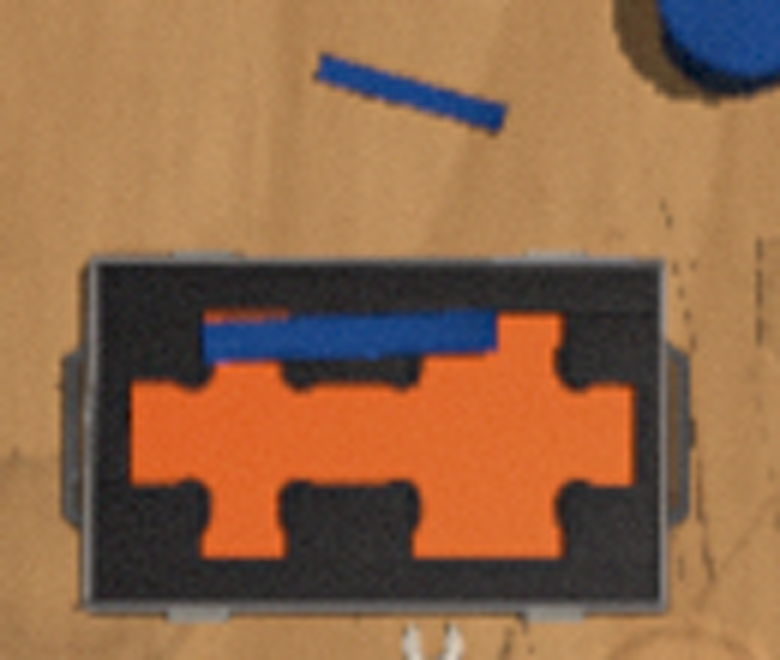

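View pics/c_hex.png

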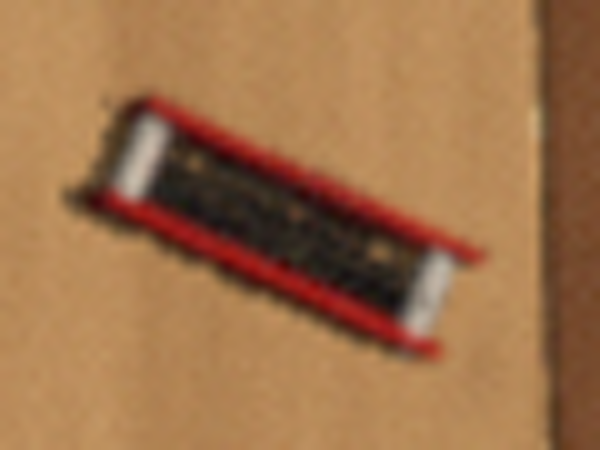

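View pics/c_tin.png

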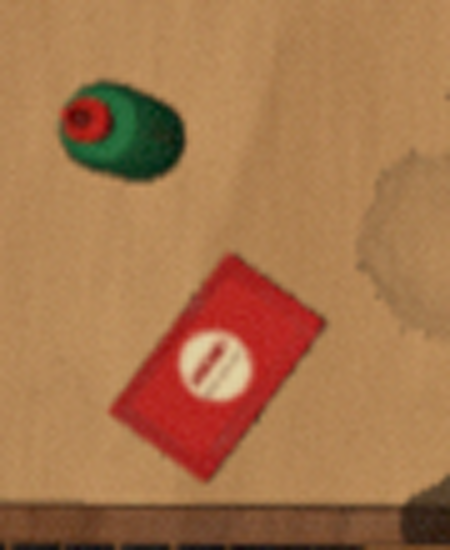

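```bash
cat > m.py <<'E'
from h import *
s=load('top0')
f=lambda l,u0,v0,sc,z:[print(l,np.round(pt(s,u0+a/sc-.5+.5/sc,v0+b/sc-.5+.5/sc,z),4)) for a,b in P]
P=[(90,260),(662,260),(662,608),(86,608)];f('tray top corners .035',170,145,6,.035)
P=[(202,556),(286,556),(413,556),(564,556),(500,314),(562,314),(131,383),(131,484),(634,383),(634,485)];f('orange .022',170,145,6,.022)
P=[(204,320),(496,310),(497,350),(206,364)];f('lever .04',170,145,6,.042)
P=[(320,56),(506,104),(499,132),(316,80)];f('small .007',170,145,6,.007)
P=[(150,97),(485,257),(437,350),(100,200)];f('hex .022',385,225,10,.022)
P=[(231,254),(327,322),(208,482),(111,410)];f('tin .02',90,190,5,.02)
for a in (215,260,300,350,400,450,485):
    print(a,[round(float(pt(s,170+a/6,145+b/6)[2]),4) for b in (330,337,345)])
for u,v in[(195,240),(230,235),(215,218),(180,260),(230,160),(134,263)]:print(u,v,pt(s,u,v))
E
python3 m.py
```

```text
tray top corners .035 [0.5609 0.1952 0.035 ]
tray top corners .035 [ 0.5651 -0.03    0.035 ]
tray top corners .035 [ 0.4276 -0.0314  0.035 ]
tray top corners .035 [0.4244 0.1921 0.035 ]
orange .022 [0.4459 0.1493 0.022 ]
orange .022 [0.4464 0.1164 0.022 ]
orange .022 [0.4472 0.0664 0.022 ]
orange .022 [0.4481 0.0068 0.022 ]
orange .022 [0.5442 0.0338 0.022 ]
orange .022 [0.5446 0.009  0.022 ]
orange .022 [0.514  0.1793 0.022 ]
orange .022 [0.4739 0.178  0.022 ]
orange .022 [ 0.5174 -0.02    0.022 ]
orange .022 [ 0.4766 -0.0205  0.022 ]
lever .04 [0.5369 0.1491 0.042 ]
lever .04 [0.5429 0.0353 0.042 ]
lever .04 [0.5271 0.0346 0.042 ]
lever .04 [0.5196 0.1478 0.042 ]
small .007 [0.6512 0.109  0.007 ]
small .007 [0.6328 0.0329 0.007 ]
small .007 [0.6211 0.0355 0.007 ]
small .007 [0.6411 0.1103 0.007 ]
hex .022 [ 0.4601 -0.3189  0.022 ]
hex .022 [ 0.4231 -0.3991  0.022 ]
hex .022 [ 0.4008 -0.3869  0.022 ]
hex .022 [ 0.4353 -0.3064  0.022 ]
tin .02 [0.4363 0.3073 0.02  ]
tin .02 [0.405  0.2612 0.02  ]
tin .02 [0.3302 0.3131 0.02  ]
tin .02 [0.3628 0.3595 0.02  ]
215 [0.0436, 0.0381, 0.0416]
260 [0.042, 0.0426, 0.0444]
300 [0.04, 0.0399, 0.0387]
350 [0.038, 0.0403, 0.0386]
400 [0.0372, 0.0378, 0.0416]
450 [0.0423, 0.0407, 0.0433]
485 [0.0417, 0.0475, 0.0444]
195 240 [0.43877867 0.16754629 0.02981241]
230 235 [0.45152855 0.08586076 0.03316441]
215 218 [0.49197302 0.12281946 0.02260944]
180 260 [0.39195802 0.20528818 0.00058119]
230 160 [0.63751059 0.09161514 0.00173748]
134 263 [0.3834144  0.30913902 0.01980066]
```

```bash
cat >> h.py <<'E'
def go(x,y,z,yaw):
    """print shift from measured pose to target (world), yaw of tool x in deg"""
    o=get_obs();M=R.from_quat(o['eef_rot'],scalar_first=True).as_matrix()
    d=M.T@(np.array([x,y,z])-o['eef_pos']);cy=np.degrees(np.arctan2(M[1,0],M[0,0]))
    t=-(yaw-cy);t=(t+180)%360-180
    print('now',np.round(o['eef_pos'],4),'yaw',round(cy,2),'tilt',np.round(M[:,2],4),'-> tx %.4f ty %.4f tz %.4f turn %.2f'%(*d,t),'t',round(o['time_s'],2),'F',np.round(o['wrist_force'],1),'op',round(o['opening'],3))
E
python3 - <<'E'
from h import *
go(.50,.085,.2,3.4)
s=load('top0')
print(pt(s,113,215,.06),pt(s,328,252,.015))
E
```

```text
now [ 0.2556 -0.5146  0.2306] yaw -63.6 tilt [-3.0e-04  1.3e-03 -1.0e+00] -> tx -0.4284 ty -0.4855 tz 0.0313 turn -67.00 t 0.15 F [ 0.1  0.2 -0.3] op 0.999
[0.49148028 0.35170333 0.06      ] [ 0.41555672 -0.14768364  0.015     ]
```

Request:
move_arm(
  increments=[
    {"tx": -0.428, "ty": -0.4855, "tz": 0.031, "turn": -67},
    {"tx": -0.428, "ty": -0.4855, "tz": 0.031, "turn": -67},
    {"tx": -0.428, "ty": -0.4855, "tz": 0.031, "turn": -67},
    {"tx": -0.428, "ty": -0.4855, "tz": 0.031, "turn": -67},
    {"tx": -0.428, "ty": -0.4855, "tz": 0.031, "turn": -67},
    {"tx": -0.428, "ty": -0.4855, "tz": 0.031, "turn": -67},
    {"tx": -0.428, "ty": -0.4855, "tz": 0.031, "turn": -67},
    {"tx": -0.428, "ty": -0.4855, "tz": 0.031, "turn": -67},
    {"tx": -0.428, "ty": -0.4855, "tz": 0.031, "turn": -67},
    {"tx": -0.428, "ty": -0.4855, "tz": 0.031, "turn": -67},
    {"tx": -0.428, "ty": -0.4855, "tz": 0.031, "turn": -67},
    {"tx": -0.428, "ty": -0.4855, "tz": 0.031, "turn": -67},
    {"tx": -0.428, "ty": -0.4855, "tz": 0.031, "turn": -67},
    {"tx": -0.428, "ty": -0.4855, "tz": 0.031, "turn": -67},
    {"tx": -0.428, "ty": -0.4855, "tz": 0.031, "turn": -67},
    {"tx": -0.428, "ty": -0.4855, "tz": 0.031, "turn": -67},
    {"tx": -0.428, "ty": -0.4855, "tz": 0.031, "turn": -67},
    {"tx": -0.428, "ty": -0.4855, "tz": 0.031, "turn": -67},
    {"tx": -0.428, "ty": -0.4855, "tz": 0.031, "turn": -67},
    {"tx": -0.428, "ty": -0.4855, "tz": 0.031, "turn": -67},
  ],
  gripper=0.33,
)

```text
time_s: 1.82
eef_pos: [0.4999, 0.0833, 0.2002]
eef_rot: [0.0, 1.0, 0.029, -0.0]
wrist_force: [-0.9, -0.4, 0.1]
opening: 0.327
```

Run:
```python
from h import *
go(.50,.085,.2,3.4)
print(snap('wrist','w1'))
```

```text
now [0.4999 0.0833 0.2002] yaw 3.33 tilt [-5.e-04 -3.e-04 -1.e+00] -> tx 0.0002 ty -0.0017 tz 0.0002 turn -0.07 t 1.82 F [-0.9 -0.4  0.1] op 0.327
{'intrinsics': array([[298.47639814,   0.        , 284.15968281],
       [  0.        , 298.47639814, 205.82649508],
       [  0.        ,   0.        ,   1.        ]]), 'origin': array([0.49584897, 0.16293064, 0.34374167]), 'attitude': array([ 0.98727002, -0.15622695, -0.00499454,  0.02942972])}
```

View pics/w1.png

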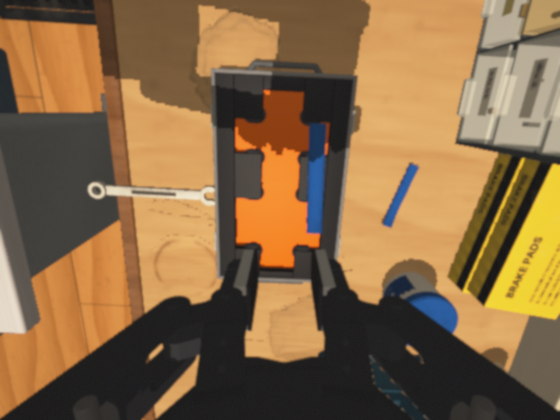

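Run:
```python
from h import *
crop('w1',200,55,370,290,'c_w1',2.5) if 0 else crop('w1',205,60,365,205,'c_w1',5)
```

```text
(no output)
```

View pics/c_w1.png

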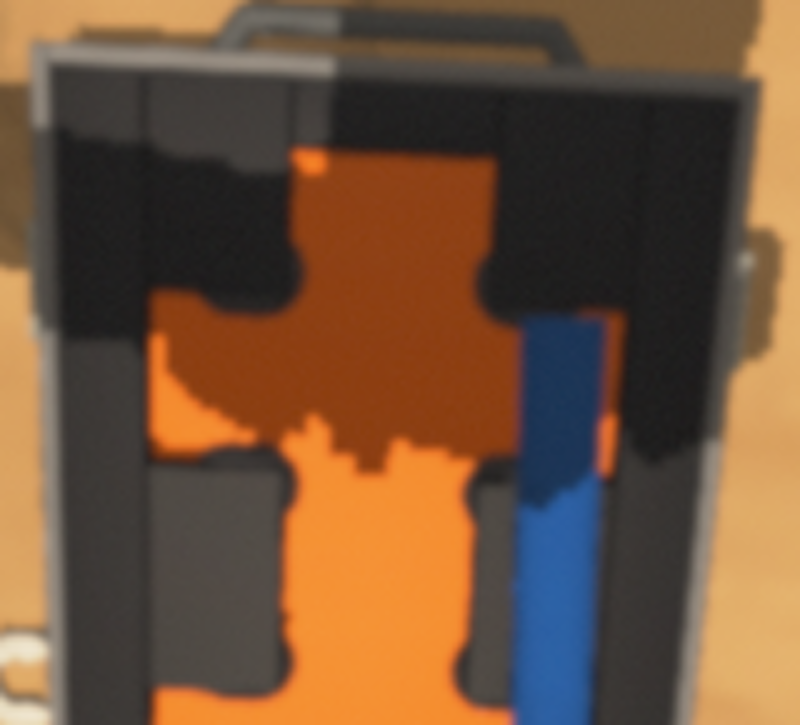

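Run:
```python
from h import *
crop('w1',205,180,365,290,'c_w1b',5)
s=load('w1')
for v in range(122,236,6): print(v,[round(float(pt(s,u,v)[2]),4) for u in(306,312,316,320,326)])
```

```text
122 [0.03, 0.0316, 0.0338, 0.0286, 0.0233]
128 [0.0228, 0.0395, 0.0404, 0.0393, 0.039]
134 [0.023, 0.0419, 0.0412, 0.042, 0.0221]
140 [0.0224, 0.0396, 0.0406, 0.0396, 0.0248]
146 [0.0233, 0.041, 0.0407, 0.0416, 0.023]
152 [0.0299, 0.0405, 0.0413, 0.0414, 0.0231]
158 [0.0342, 0.0402, 0.0414, 0.0416, 0.0347]
164 [0.034, 0.0391, 0.0412, 0.0404, 0.0332]
170 [0.033, 0.04, 0.0401, 0.0401, 0.0333]
176 [0.0329, 0.0398, 0.0404, 0.0409, 0.0325]
182 [0.0347, 0.0403, 0.0403, 0.0409, 0.0345]
188 [0.0339, 0.0414, 0.04, 0.0403, 0.0343]
194 [0.0343, 0.0396, 0.0417, 0.0407, 0.0341]
200 [0.033, 0.0393, 0.0405, 0.0415, 0.0335]
206 [0.0237, 0.0408, 0.0403, 0.0404, 0.0342]
212 [0.0243, 0.0409, 0.0407, 0.0424, 0.0338]
218 [0.0221, 0.0423, 0.0429, 0.0427, 0.0331]
224 [0.0236, 0.0438, 0.0438, 0.0435, 0.034]
230 [0.0235, 0.0465, 0.0454, 0.0452, 0.0338]
```

View pics/c_w1b.png

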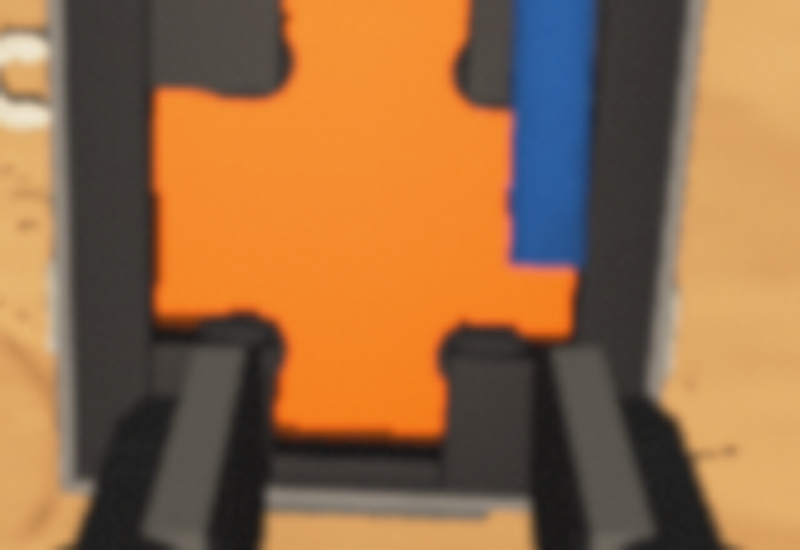

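Run:
```python
from h import *
s=load('w1')
def F(l,P,u0,v0,z,sc=5):
    for a,b in P: print(l,np.round(pt(s,u0+a/sc-.4,v0+b/sc-.4,z)[:2],4))
F('lever+y',[(520,316),(605,318)],205,60,.040)
F('lever mid',[(514,600),(597,600)],205,60,.040)
F('lever-y',[(510,263),(587,265)],205,180,.045)
F('orange hex',[(150,455),(290,150),(497,158)],205,60,.022)
F('orange hex top',[(150,290),(150,455),(628,312),(615,475)],205,60,.033)
F('tin top',[(153,318),(575,338),(578,265),(155,88)],205,180,.033)
F('chan -y',[(278,432),(443,437)],205,180,.022)
F('tray corners',[(32,45),(760,82)],205,60,.035)
F('tray corners',[(62,490)],205,180,.035)
```

```text
lever+y [0.5208 0.1515]
lever+y [0.5375 0.1521]
lever mid [0.5244 0.0946]
lever mid [0.5416 0.0956]
lever-y [0.5279 0.0376]
lever-y [0.5446 0.0381]
orange hex [0.4457 0.1175]
orange hex [0.4733 0.1801]
orange hex [0.515  0.1811]
orange hex top [0.4471 0.1518]
orange hex top [0.4474 0.119 ]
orange hex top [0.5429 0.1533]
orange hex top [0.5437 0.1207]
tin top [0.449  0.0142]
tin top [0.5456 0.0149]
tin top [0.5445 0.033 ]
tin top [0.4489 0.0689]
chan -y [ 0.4779 -0.0196]
chan -y [ 0.5179 -0.0186]
tray corners [0.4248 0.195 ]
tray corners [0.5632 0.1969]
tray corners [ 0.4283 -0.0307]
```

Run:
```python
from h import *
s=load('w1')
for z in (.2,.205):
  for u,v in((253.6,248.6),(315,248.6)): print(z,pt(s,u,v,z))
print(s['d'][252:262:3,244:252:2],s['d'][252:262:3,316:326:3])
go(.533,.0948,.036,3.56)
```

```text
0.2 [0.48395573 0.09155484 0.2       ]
0.2 [0.51650355 0.09348978 0.2       ]
0.205 [0.48436943 0.09403762 0.205     ]
0.205 [0.51578509 0.09590525 0.205     ]
[[0.15047598 0.1493136  0.14964402 0.14897153]
 [0.14624843 0.1462203  0.14619981 0.14617158]
 [0.14290816 0.14441973 0.1422752  0.14206003]
 [0.14092432 0.14123367 0.14092958 0.14161694]] [[0.1490967  0.15013044 0.14894423 0.14948533]
 [0.14646238 0.14681754 0.14576964 0.14620876]
 [0.14276864 0.14392962 0.14389543 0.1433468 ]
 [0.13994525 0.14000651 0.13963081 0.14071026]]
now [0.5    0.0831 0.2003] yaw 3.31 tilt [-2.e-04 -2.e-04 -1.e+00] -> tx 0.0337 ty -0.0098 tz 0.1643 turn -0.25 t 1.87 F [-0.8 -0.5 -0.3] op 0.329
```

Request:
move_arm(
  increments=[
    {"tx": 0.0337, "ty": -0.0098, "tz": 0.02, "turn": -0.25},
    {"tx": 0.0337, "ty": -0.0098, "tz": 0.06, "turn": -0.25},
    {"tx": 0.0337, "ty": -0.0098, "tz": 0.1, "turn": -0.25},
    {"tx": 0.0337, "ty": -0.0098, "tz": 0.13, "turn": -0.25},
    {"tx": 0.0337, "ty": -0.0098, "tz": 0.15, "turn": -0.25},
    {"tx": 0.0337, "ty": -0.0098, "tz": 0.16, "turn": -0.25},
    {"tx": 0.0337, "ty": -0.0098, "tz": 0.165, "turn": -0.25},
    {"tx": 0.0337, "ty": -0.0098, "tz": 0.165, "turn": -0.25},
    {"tx": 0.0337, "ty": -0.0098, "tz": 0.165, "turn": -0.25},
  ],
  gripper=0.28,
)

```text
time_s: 2.62
eef_pos: [0.5344, 0.0955, 0.0366]
eef_rot: [0.0, 1.0, 0.032, 0.001]
wrist_force: [1.0, 0.7, 0.5]
opening: 0.275
```

Run:
```python
from h import *
go(.533,.0948,.0345,3.56)
print(snap('wrist','w2'))
```

```text
now [0.5344 0.0955 0.0366] yaw 3.61 tilt [ 2.1e-03 -1.0e-04 -1.0e+00] -> tx -0.0015 ty 0.0006 tz 0.0021 turn 0.05 t 2.62 F [1.  0.7 0.5] op 0.275
{'intrinsics': array([[298.47639814,   0.        , 284.15968281],
       [  0.        , 298.47639814, 205.82649508],
       [  0.        ,   0.        ,   1.        ]]), 'origin': array([0.52964138, 0.17514294, 0.18021039]), 'attitude': array([ 0.98720151, -0.15617056, -0.00665507,  0.03161714])}
```

View pics/w2.png

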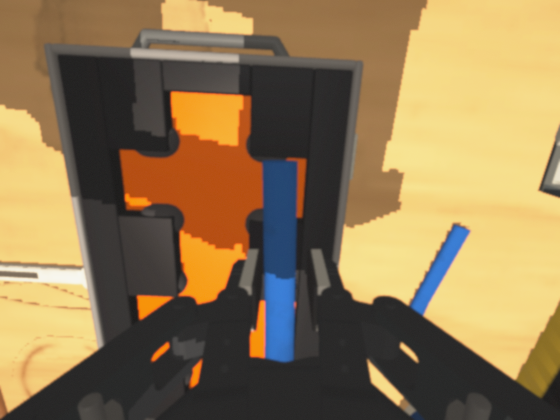

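Request:
move_arm(
  increments=[
    {"tz": 0.0005},
    {"tz": 0.0005},
    {"tz": 0.0005},
    {"tz": 0.0005},
    {"tz": 0.0005},
    {"tz": 0.0005},
  ],
  gripper=0.0,
)

```text
validation failed for argument at $.in...
```

Run:
```python
from h import *
go(.50,.25,.15,90)
```

```text
now [0.5348 0.0957 0.037 ] yaw 3.63 tilt [ 3.1e-03 -1.0e-04 -1.0e+00] -> tx -0.0246 ty -0.1562 tz -0.1131 turn -86.37 t 2.67 F [-0.3 -0.2  0.1] op 0.276
```

Request:
move_arm(
  increments=[
    {"tx": -0.001, "ty": 0, "tz": 0.002, "turn": 0},
    {"tx": -0.001, "ty": 0, "tz": 0.002, "turn": 0},
    {"tx": -0.001, "ty": 0, "tz": 0.002, "turn": 0},
    {"tx": -0.001, "ty": 0, "tz": 0.002, "turn": 0},
    {"tx": -0.001, "ty": 0, "tz": 0.002, "turn": 0},
    {"tx": -0.001, "ty": 0, "tz": 0.002, "turn": 0},
  ],
  gripper=0.0,
)

```text
time_s: 3.17
eef_pos: [0.5348, 0.0958, 0.0362]
eef_rot: [0.0, 0.999, 0.032, 0.003]
wrist_force: [-1.8, -1.3, 9.6]
opening: 0.157
```

Run:
```python
from h import *
go(.50,.25,.15,90)
```

```text
now [0.5348 0.0958 0.0362] yaw 3.67 tilt [ 5.4e-03 -5.0e-04 -1.0e+00] -> tx -0.0242 ty -0.1560 tz -0.1141 turn -86.33 t 3.17 F [-1.8 -1.3  9.6] op 0.157
```

Request:
move_arm(
  increments=[
    {"tx": 0, "ty": 0, "tz": -0.001, "turn": 0},
    {"tx": 0, "ty": 0, "tz": -0.001, "turn": 0},
    {"tx": 0, "ty": 0, "tz": -0.001, "turn": 0},
    {"tx": 0, "ty": 0, "tz": -0.001, "turn": 0},
  ],
)

```text
time_s: 3.5
eef_pos: [0.534, 0.0959, 0.0362]
eef_rot: [0.0, 0.999, 0.032, 0.002]
wrist_force: [-0.7, 0.2, 8.7]
opening: 0.151
```

Run:
```python
from h import *
go(.50,.25,.15,90)
snap('wrist','w3')
```

```text
now [0.534  0.0959 0.0362] yaw 3.66 tilt [ 3.8e-03 -2.0e-04 -1.0e+00] -> tx -0.0237 ty -0.1559 tz -0.1140 turn -86.34 t 3.5 F [-0.7  0.2  8.7] op 0.151
```

View pics/w3.png

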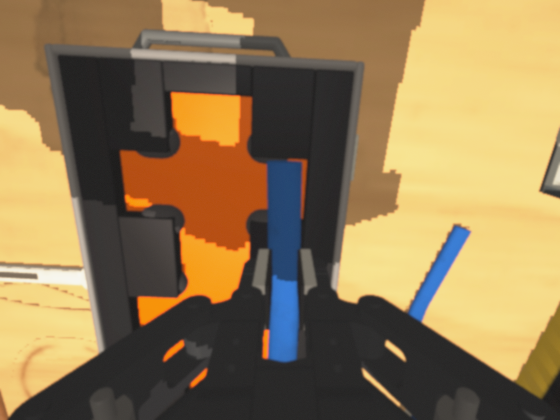

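Request:
move_arm(
  increments=[
    {"tx": 0, "ty": 0, "tz": -0.03, "turn": 0},
    {"tx": 0, "ty": 0, "tz": -0.07, "turn": 0},
    {"tx": -0.003, "ty": -0.03, "tz": -0.1, "turn": -5},
    {"tx": -0.014, "ty": -0.156, "tz": -0.1, "turn": -86.3},
    {"tx": -0.014, "ty": -0.156, "tz": -0.1, "turn": -86.3},
    {"tx": -0.014, "ty": -0.156, "tz": -0.1, "turn": -86.3},
    {"tx": -0.014, "ty": -0.156, "tz": -0.1, "turn": -86.3},
    {"tx": -0.014, "ty": -0.156, "tz": -0.1, "turn": -86.3},
    {"tx": -0.014, "ty": -0.156, "tz": -0.1, "turn": -86.3},
    {"tx": -0.014, "ty": -0.156, "tz": -0.1, "turn": -86.3},
    {"tx": -0.014, "ty": -0.156, "tz": -0.1, "turn": -86.3},
    {"tx": -0.014, "ty": -0.156, "tz": -0.09, "turn": -86.3},
    {"tx": -0.014, "ty": -0.156, "tz": -0.08, "turn": -86.3},
    {"tx": -0.014, "ty": -0.156, "tz": -0.07, "turn": -86.3},
    {"tx": -0.014, "ty": -0.156, "tz": -0.06, "turn": -86.3},
    {"tx": -0.014, "ty": -0.156, "tz": -0.04, "turn": -86.3},
    {"tx": -0.014, "ty": -0.156, "tz": -0.02, "turn": -86.3},
    {"tx": -0.014, "ty": -0.156, "tz": 0, "turn": -86.3},
    {"tx": -0.014, "ty": -0.156, "tz": 0, "turn": -86.3},
  ],
)

```text
time_s: 5.13
eef_pos: [0.5051, 0.2499, 0.0306]
eef_rot: [-0.002, 0.707, 0.707, -0.003]
wrist_force: [-1.0, -0.8, -0.2]
opening: 0.154
```

Run:
```python
from h import *
go(.51,.25,.006,90)
snap('wrist','w4')
```

```text
now [0.5051 0.2499 0.0306] yaw 89.95 tilt [-0.0068 -0.0017 -1.    ] -> tx 0.0002 ty 0.0050 tz 0.0245 turn -0.05 t 5.13 F [-1.  -0.8 -0.2] op 0.154
```

View pics/w4.png

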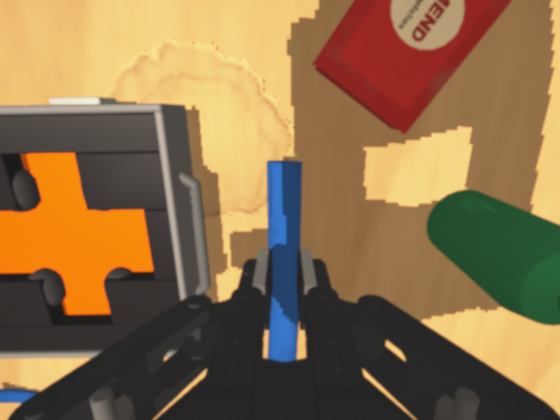

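Request:
move_arm(
  increments=[
    {"tx": 0, "ty": 0, "tz": 0.012, "turn": 0},
    {"tx": 0, "ty": 0, "tz": 0.02, "turn": 0},
    {"tx": 0, "ty": 0, "tz": 0.025, "turn": 0},
    {"tx": 0, "ty": 0, "tz": 0.028, "turn": 0},
    {"tx": 0, "ty": 0, "tz": 0.028, "turn": 0},
    {"tx": 0, "ty": 0, "tz": 0.028, "turn": 0},
  ],
)

```text
time_s: 5.68
eef_pos: [0.5085, 0.2508, 0.0064]
eef_rot: [0.0, 0.707, 0.707, 0.0]
wrist_force: [-0.0, 0.3, -0.7]
opening: 0.154
```

Run:
```python
from h import *
go(.43,-.352,.15,-25)
```

```text
now [0.5085 0.2508 0.0064] yaw 89.95 tilt [ 1.e-04  0.e+00 -1.e+00] -> tx -0.6028 ty -0.0780 tz -0.1436 turn 114.95 t 5.68 F [-0.   0.3 -0.7] op 0.154
```

Request:
move_arm(
  increments=[
    {"tx": 0, "ty": 0, "tz": 0.0015, "turn": 0},
    {"tx": 0, "ty": 0, "tz": 0.003, "turn": 0},
    {"tx": 0, "ty": 0, "tz": 0.0035, "turn": 0},
    {"tx": 0, "ty": 0, "tz": 0.0035, "turn": 0},
  ],
)

```text
time_s: 6.02
eef_pos: [0.5088, 0.2508, 0.0034]
eef_rot: [0.0, 0.707, 0.707, 0.0]
wrist_force: [-0.1, 0.3, 3.3]
opening: 0.154
```

Request:
move_arm(
  increments=[
    {"tx": 0, "ty": 0, "tz": 0, "turn": 0},
    {"tx": 0, "ty": 0, "tz": 0, "turn": 0},
    {"tx": 0, "ty": 0, "tz": 0, "turn": 0},
    {"tx": 0, "ty": 0, "tz": 0, "turn": 0},
    {"tx": 0, "ty": 0, "tz": -0.03, "turn": 0},
    {"tx": 0, "ty": 0, "tz": -0.07, "turn": 0},
    {"tx": 0, "ty": 0, "tz": -0.11, "turn": 0},
    {"tx": 0, "ty": 0, "tz": -0.15, "turn": 0},
    {"tx": 0, "ty": 0, "tz": -0.19, "turn": 0},
    {"tx": 0, "ty": 0, "tz": -0.19, "turn": 0},
  ],
  gripper=0.5,
)

```text
time_s: 6.85
eef_pos: [0.5132, 0.2521, 0.2023]
eef_rot: [0.004, 0.707, 0.707, 0.006]
wrist_force: [1.8, 0.4, 1.2]
opening: 0.501
```

Run:
```python
from h import *
go(.43,-.352,.15,-25)
snap('wrist','w5')
```

```text
now [0.5132 0.2521 0.2023] yaw 89.97 tilt [ 0.0145  0.0038 -0.9999] -> tx -0.6044 ty -0.0836 tz 0.0488 turn 114.97 t 6.85 F [1.8 0.4 1.2] op 0.501
```

View pics/w5.png

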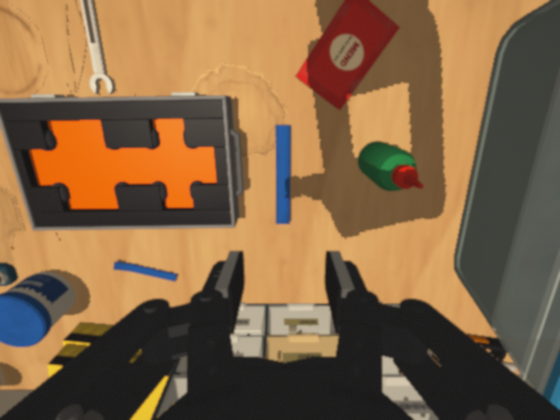

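Request:
move_arm(
  increments=[
    {"tx": -0.15, "ty": -0.02, "tz": 0, "turn": 20},
    {"tx": -0.604, "ty": -0.08, "tz": 0, "turn": 115},
    {"tx": -0.604, "ty": -0.08, "tz": 0, "turn": 115},
    {"tx": -0.604, "ty": -0.08, "tz": 0, "turn": 115},
    {"tx": -0.604, "ty": -0.08, "tz": 0, "turn": 115},
    {"tx": -0.604, "ty": -0.08, "tz": 0, "turn": 115},
    {"tx": -0.604, "ty": -0.08, "tz": 0, "turn": 115},
    {"tx": -0.604, "ty": -0.08, "tz": 0, "turn": 115},
    {"tx": -0.604, "ty": -0.08, "tz": 0, "turn": 115},
    {"tx": -0.604, "ty": -0.08, "tz": 0, "turn": 115},
    {"tx": -0.604, "ty": -0.08, "tz": 0, "turn": 115},
    {"tx": -0.604, "ty": -0.08, "tz": 0, "turn": 115},
    {"tx": -0.604, "ty": -0.08, "tz": 0, "turn": 115},
    {"tx": -0.604, "ty": -0.08, "tz": 0, "turn": 115},
    {"tx": -0.604, "ty": -0.08, "tz": 0, "turn": 115},
    {"tx": -0.604, "ty": -0.08, "tz": 0, "turn": 115},
    {"tx": -0.604, "ty": -0.08, "tz": 0, "turn": 115},
    {"tx": -0.604, "ty": -0.08, "tz": 0.02, "turn": 115},
    {"tx": -0.604, "ty": -0.08, "tz": 0.04, "turn": 115},
    {"tx": -0.604, "ty": -0.08, "tz": 0.05, "turn": 115},
  ],
)

```text
time_s: 8.57
eef_pos: [0.4269, -0.3508, 0.1396]
eef_rot: [-0.002, 0.977, -0.215, -0.002]
wrist_force: [-1.1, 1.0, -0.0]
opening: 0.501
```

Run:
```python
from h import *
go(.43,-.352,.15,-25)
snap('wrist','w6')
```

```text
now [ 0.4269 -0.3508  0.1396] yaw -24.8 tilt [-0.0028  0.0039 -1.    ] -> tx 0.0033 ty -0.0003 tz -0.0104 turn 0.20 t 8.57 F [-1.1  1.  -0. ] op 0.501
```

View pics/w6.png

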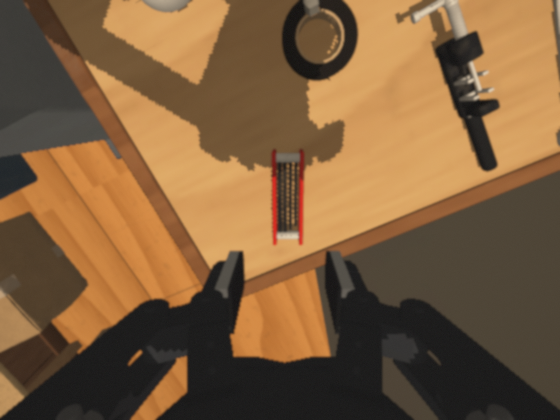

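Run:
```python
from h import *
crop('w6',250,140,330,255,'c_w6',5)
```

```text
(no output)
```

View pics/c_w6.png

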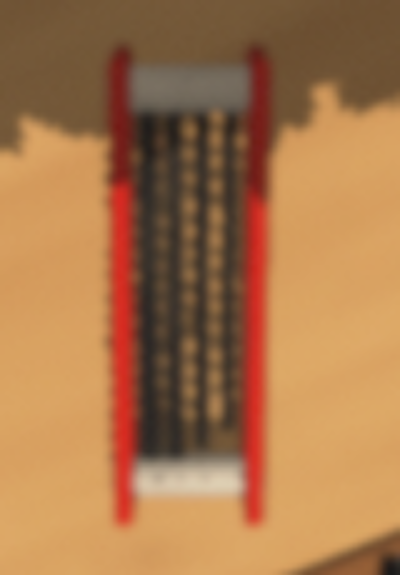

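Run:
```python
from h import *
s=load('w6')
P=[pt(s,250+a/5-.4,140+b/5-.4,.022) for a,b in[(110,48),(271,48),(265,522),(115,522)]]
for p in P: print(np.round(p,4))
c=np.mean(P,0);print('c',c)
d=(P[0]+P[1]-P[2]-P[3])[:2];print('long angle',np.degrees(np.arctan2(d[1],d[0])),np.linalg.norm(d)/2,np.linalg.norm(P[0]-P[1]),np.linalg.norm(P[2]-P[3]))
go(c[0],c[1],.004,np.degrees(np.arctan2(d[1],d[0]))-90)
```

```text
[ 0.4367 -0.3035  0.022 ]
[ 0.4621 -0.3152  0.022 ]
[ 0.425  -0.3972  0.022 ]
[ 0.3989 -0.3852  0.022 ]
c [ 0.43068616 -0.35026262  0.022     ]
long angle 65.42781603520778 0.09002619083013028 0.027915060268347225 0.02877578683032338
now [ 0.4263 -0.3501  0.1383] yaw -24.84 tilt [-0.0044  0.0058 -1.    ] -> tx 0.0049 ty -0.0013 tz 0.1342 turn -0.27 t 8.62 F [-1.   1.3 -2.1] op 0.499
```

Request:
move_arm(
  increments=[
    {"tx": 0.003, "ty": -0.001, "tz": 0.03, "turn": -0.3},
    {"tx": 0.003, "ty": -0.001, "tz": 0.07, "turn": -0.3},
    {"tx": 0.003, "ty": -0.001, "tz": 0.1, "turn": -0.3},
    {"tx": 0.003, "ty": -0.001, "tz": 0.11, "turn": -0.3},
    {"tx": 0.003, "ty": -0.001, "tz": 0.11, "turn": -0.3},
    {"tx": 0.003, "ty": -0.001, "tz": 0.11, "turn": -0.3},
    {"tx": 0.003, "ty": -0.001, "tz": 0.11, "turn": -0.3},
  ],
)

```text
time_s: 9.2
eef_pos: [0.4323, -0.3549, 0.0351]
eef_rot: [0.001, 0.977, -0.214, 0.001]
wrist_force: [-0.0, 0.4, 0.7]
opening: 0.497
```

Run:
```python
from h import *
go(.4307,-.3503,.005,-24.6)
snap('wrist','w7')
go(.4307,-.3503,.005,-24.6)
```

```text
now [ 0.4323 -0.3549  0.0351] yaw -24.7 tilt [ 0.0022 -0.0028 -1.    ] -> tx -0.0035 ty -0.0035 tz 0.0300 turn -0.10 t 9.2 F [-0.   0.4  0.7] op 0.497
now [ 0.4324 -0.355   0.0353] yaw -24.71 tilt [ 0.0027 -0.0033 -1.    ] -> tx -0.0037 ty -0.0036 tz 0.0303 turn -0.11 t 9.25 F [-0.2  0.1  1.1] op 0.496
```

View pics/w7.png

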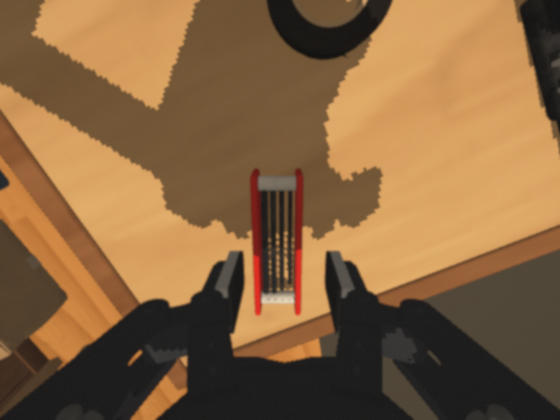

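Request:
move_arm(
  increments=[
    {"tx": -0.0036, "ty": -0.0036, "tz": 0.005, "turn": -0.1},
    {"tx": -0.0036, "ty": -0.0036, "tz": 0.018, "turn": -0.1},
    {"tx": -0.0036, "ty": -0.0036, "tz": 0.026, "turn": -0.1},
    {"tx": -0.0036, "ty": -0.0036, "tz": 0.029, "turn": -0.1},
    {"tx": -0.0036, "ty": -0.0036, "tz": 0.029, "turn": -0.1},
    {"tx": -0.0036, "ty": -0.0036, "tz": 0.029, "turn": -0.1},
    {"tx": -0.0036, "ty": -0.0036, "tz": 0.029, "turn": -0.1},
  ],
)

```text
time_s: 9.83
eef_pos: [0.4294, -0.349, 0.0038]
eef_rot: [0.0, 0.977, -0.213, 0.0]
wrist_force: [0.1, 0.0, 0.2]
opening: 0.503
```

Run:
```python
from h import *
go(.4307,-.3503,.005,-24.6)
snap('wrist','w8')
go(.4307,-.3503,.005,-24.6)
```

```text
now [ 0.4294 -0.349   0.0038] yaw -24.65 tilt [ 1.e-04 -1.e-04 -1.e+00] -> tx 0.0018 ty 0.0007 tz -0.0012 turn -0.05 t 9.83 F [0.1 0.  0.2] op 0.503
now [ 0.4295 -0.3491  0.004 ] yaw -24.65 tilt [ 3.e-04 -4.e-04 -1.e+00] -> tx 0.0016 ty 0.0006 tz -0.0010 turn -0.05 t 9.88 F [-0.3 -0.7 -0.1] op 0.502
```

View pics/w8.png

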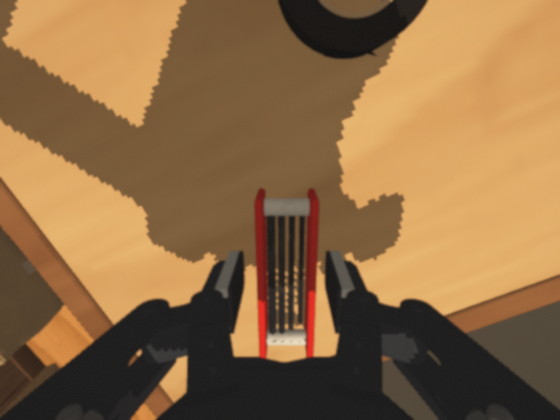

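Request:
move_arm(
  increments=[
    {"tx": 0.0015, "ty": 0.0006, "tz": -0.002, "turn": 0},
    {"tx": 0.0015, "ty": 0.0006, "tz": -0.002, "turn": 0},
    {"tx": 0.0015, "ty": 0.0006, "tz": -0.002, "turn": 0},
    {"tx": 0.0015, "ty": 0.0006, "tz": -0.002, "turn": 0},
    {"tx": 0.0015, "ty": 0.0006, "tz": -0.002, "turn": 0},
    {"tx": 0.0015, "ty": 0.0006, "tz": -0.002, "turn": 0},
    {"tx": 0.0015, "ty": 0.0006, "tz": -0.002, "turn": 0},
    {"tx": 0.0015, "ty": 0.0006, "tz": -0.002, "turn": 0},
  ],
  gripper=0.0,
)

```text
time_s: 10.55
eef_pos: [0.4309, -0.3505, 0.0065]
eef_rot: [0.0, 0.977, -0.213, 0.001]
wrist_force: [-0.5, -0.3, 5.4]
opening: 0.321
```

Run:
```python
from h import *
go(.4307,-.3503,.005,-24.6)
snap('wrist','w9')
go(.4946,.1355,.15,-88.9)
```

```text
now [ 0.4309 -0.3505  0.0065] yaw -24.65 tilt [ 0.001  -0.0011 -1.    ] -> tx -0.0003 ty -0.0001 tz 0.0015 turn -0.05 t 10.55 F [-0.5 -0.3  5.4] op 0.321
now [ 0.4309 -0.3506  0.0065] yaw -24.65 tilt [ 0.001  -0.0012 -1.    ] -> tx -0.1446 ty -0.4682 tz -0.1440 turn 64.25 t 10.6 F [-0.2  1.2  5.3] op 0.325
```

View pics/w9.png

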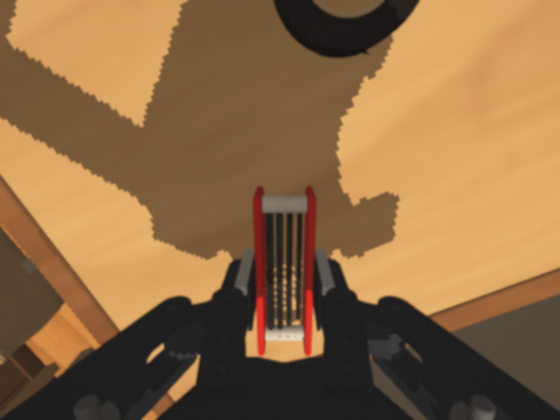

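Request:
move_arm(
  increments=[
    {"tx": 0, "ty": 0, "tz": -0.03, "turn": 0},
    {"tx": 0, "ty": 0, "tz": -0.07, "turn": 0},
    {"tx": 0, "ty": 0, "tz": -0.11, "turn": 0},
    {"tx": 0, "ty": 0, "tz": -0.15, "turn": 0},
    {"tx": 0, "ty": -0.02, "tz": -0.18, "turn": 2},
    {"tx": -0.1446, "ty": -0.468, "tz": -0.184, "turn": 64.3},
    {"tx": -0.1446, "ty": -0.468, "tz": -0.184, "turn": 64.3},
    {"tx": -0.1446, "ty": -0.468, "tz": -0.184, "turn": 64.3},
    {"tx": -0.1446, "ty": -0.468, "tz": -0.184, "turn": 64.3},
    {"tx": -0.1446, "ty": -0.468, "tz": -0.184, "turn": 64.3},
    {"tx": -0.1446, "ty": -0.468, "tz": -0.184, "turn": 64.3},
    {"tx": -0.1446, "ty": -0.468, "tz": -0.184, "turn": 64.3},
    {"tx": -0.1446, "ty": -0.468, "tz": -0.184, "turn": 64.3},
    {"tx": -0.1446, "ty": -0.468, "tz": -0.184, "turn": 64.3},
    {"tx": -0.1446, "ty": -0.468, "tz": -0.184, "turn": 64.3},
    {"tx": -0.1446, "ty": -0.468, "tz": -0.184, "turn": 64.3},
    {"tx": -0.1446, "ty": -0.468, "tz": -0.184, "turn": 64.3},
    {"tx": -0.1446, "ty": -0.468, "tz": -0.15, "turn": 64.3},
    {"tx": -0.1446, "ty": -0.468, "tz": -0.11, "turn": 64.3},
    {"tx": -0.1446, "ty": -0.468, "tz": -0.1, "turn": 64.3},
  ],
)

```text
time_s: 12.27
eef_pos: [0.4894, 0.1366, 0.1001]
eef_rot: [0.004, 0.714, -0.7, -0.003]
wrist_force: [-2.1, -0.5, -2.8]
opening: 0.322
```

Request:
move_arm(
  increments=[
    {"tx": 0, "ty": 0, "tz": 0, "turn": 0},
    {"tx": 0, "ty": 0, "tz": 0, "turn": 0},
    {"tx": 0, "ty": 0, "tz": 0, "turn": 0},
  ],
)

```text
time_s: 12.52
eef_pos: [0.4956, 0.1351, 0.1077]
eef_rot: [-0.001, 0.713, -0.701, 0.001]
wrist_force: [0.0, 0.3, -0.6]
opening: 0.323
```

Run:
```python
from h import *
go(.4952,.1355,.06,-88.9)
snap('wrist','w10')
go(.4952,.1355,.06,-88.9)
```

```text
now [0.4956 0.1351 0.1077] yaw -89.02 tilt [ 2.7e-03  1.0e-04 -1.0e+00] -> tx -0.0004 ty 0.0006 tz 0.0477 turn -0.12 t 12.52 F [ 0.   0.3 -0.6] op 0.323
now [0.496  0.1351 0.108 ] yaw -89.02 tilt [ 3.7e-03  1.0e-04 -1.0e+00] -> tx -0.0004 ty 0.0009 tz 0.0480 turn -0.12 t 12.57 F [-0.6  0.2 -1.1] op 0.324
```

View pics/w10.png

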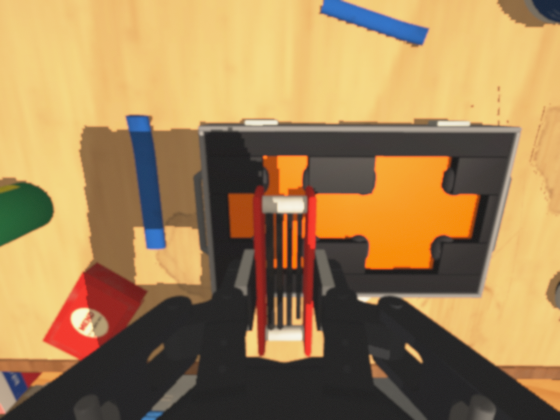

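Run:
```python
from h import *
crop('w10',195,115,355,225,'c_w10',5)
crop('w10',350,115,525,305,'c_w10b',4)
```

```text
(no output)
```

View pics/c_w10.png

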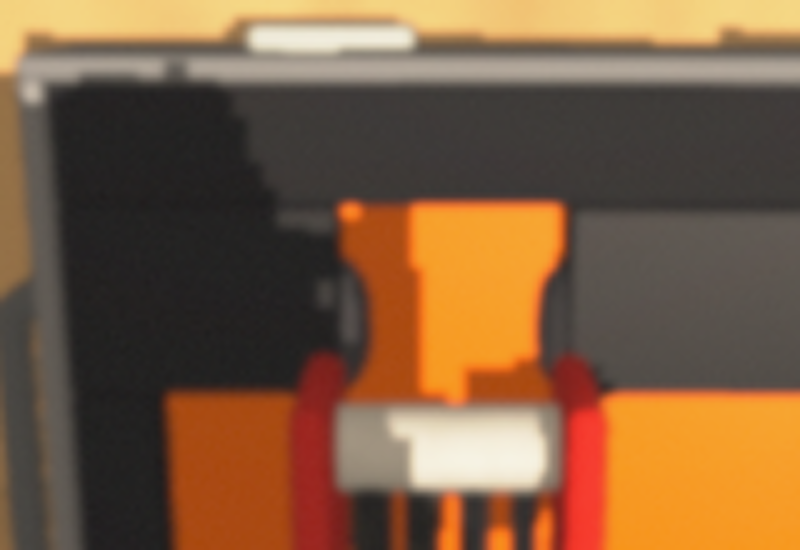

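View pics/c_w10b.png

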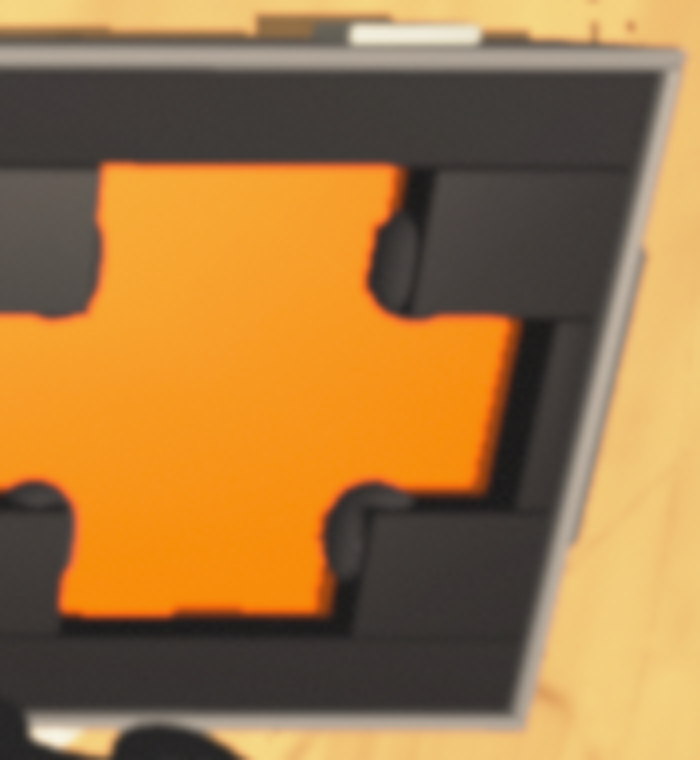

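```bash
cat > fit.py <<'E'
from h import *
from scipy.optimize import least_squares
def fit(s,obs):
    W=np.array([pt(s,u,v,z)[:2] for u,v,tx,ty,z in obs]);T=np.array([[o[2],o[3]] for o in obs])/1000
    f=lambda p:((T@np.array([[np.cos(p[2]),np.sin(p[2])],[-np.sin(p[2]),np.cos(p[2])]])+p[:2])-W).ravel()
    r=least_squares(f,[.496,.083,.018],loss='soft_l1',f_scale=.001);print(np.round(r.x,4));print(np.round(f(r.x).reshape(-1,2)*1000,1))
    return r.x
if __name__=='__main__':
    a=lambda x,y,tx,ty,z:(195+x/5-.4,115+y/5-.4,tx,ty,z)
    b=lambda x,y,tx,ty,z:(350+x/4-.4,115+y/4-.4,tx,ty,z)
    s=load('w10')
    p=fit(s,[a(20,52,70,114,.035),b(684,50,70,-114,.035),b(520,725,-70,-114,.035),
     b(437,168,48.5,-74,.033),b(350,635,-48.5,-74,.033),b(60,635,-48.5,-14,.033),
     a(340,203,48.5,69,.022),a(566,203,48.5,35,.022),b(103,163,48.5,-14,.022),b(405,165,48.5,-74,.022),b(60,613,-48.5,-14,.022),b(332,613,-48.5,-74,.022)])
    c,sn=np.cos(p[2]),np.sin(p[2])
    for n,y in(('hex',.052),('tin',-.044)): print(n,p[0]-sn*y,p[1]+c*y)
    # item: top corners at measured tcp z .108 -> top at .108-.0065+.022
    z=.108-.0065+.022
    P=[pt(s,u,v,z) for u,v in((195+292/5,115+355/5),(195+607/5,115+360/5))];print(P)
    P=[pt(s,u,v,z) for u,v in((257.5,354),(314,354))];print(P)
E
python3 fit.py
```

```text
[0.495  0.0823 0.0174]
[[-0.9  0.6]
 [ 0.3 -1.4]
 [-2.  -2.5]
 [-0.2  0.1]
 [-0.7 -0.5]
 [-0.6 -0.6]
 [ 0.5 -0.9]
 [ 0.5 -0.2]
 [ 0.5  2.5]
 [ 0.8  0.3]
 [ 0.4  2.4]
 [ 0.3  1.1]]
hex 0.4941249798640344 0.134293055814667
tin 0.49579998527845925 0.038307669651659604
[array([0.54288082, 0.1499919 , 0.1235    ]), array([0.54295178, 0.12219644, 0.1235    ])]
[array([0.45034241, 0.14897913, 0.1235    ]), array([0.45092961, 0.11872186, 0.1235    ])]
```

```bash
sed -i 's/b(103,163,48.5,-14,.022),b(405,165,48.5,-74,.022),b(60,613,-48.5,-14,.022)/b(103,163,48.5,-14,.033)/; s/a(340,203,48.5,69,.022),a(566,203,48.5,35,.022)/a(566,203,48.5,35,.033)/' fit.py; python3 fit.py
python3 - <<'E'
from h import *
go(.4945,.135,.06,-89)
E
```

```text
[0.4957 0.0829 0.015 ]
[[ 0.1  1.1]
 [ 0.7 -1. ]
 [-1.5 -1.7]
 [ 0.3  0.6]
 [-0.2  0.2]
 [ 0.   0.1]
 [-0.3 -0.6]
 [-0.4 -0.4]
 [ 0.9  1.9]]
hex 0.49496377524151375 0.1349000806798674
tin 0.4964056824420331 0.03891090991761374
[array([0.54288082, 0.1499919 , 0.1235    ]), array([0.54295178, 0.12219644, 0.1235    ])]
[array([0.45034241, 0.14897913, 0.1235    ]), array([0.45092961, 0.11872186, 0.1235    ])]
now [0.496  0.1351 0.108 ] yaw -89.02 tilt [ 3.7e-03  1.0e-04 -1.0e+00] -> tx 0.0001 ty 0.0016 tz 0.0480 turn -0.02 t 12.57 F [-0.6  0.2 -1.1] op 0.324
```

Request:
move_arm(
  increments=[
    {"tx": 0, "ty": 0.0015, "tz": 0.02, "turn": 0},
    {"tx": 0, "ty": 0.0015, "tz": 0.045, "turn": 0},
    {"tx": 0, "ty": 0.0015, "tz": 0.06, "turn": 0},
    {"tx": 0, "ty": 0.0015, "tz": 0.062, "turn": 0},
    {"tx": 0, "ty": 0.0015, "tz": 0.062, "turn": 0},
    {"tx": 0, "ty": 0.0015, "tz": 0.062, "turn": 0},
    {"tx": 0, "ty": 0.0015, "tz": 0.062, "turn": 0},
    {"tx": 0, "ty": 0.0015, "tz": 0.062, "turn": 0},
  ],
)

```text
time_s: 13.23
eef_pos: [0.494, 0.1357, 0.0454]
eef_rot: [-0.001, 0.714, -0.701, 0.001]
wrist_force: [-0.2, -0.3, -1.6]
opening: 0.319
```

Run:
```python
from h import *
snap('wrist','w11')
go(.495,.135,.0285,-89)
crop('w11',150,100,420,320,'c_w11',2.9)
```

```text
now [0.4937 0.1357 0.0451] yaw -88.95 tilt [ 2.4e-03  1.0e-04 -1.0e+00] -> tx 0.0007 ty -0.0012 tz 0.0166 turn 0.05 t 13.28 F [ 0.2  1.  -1.8] op 0.325
```

View pics/c_w11.png

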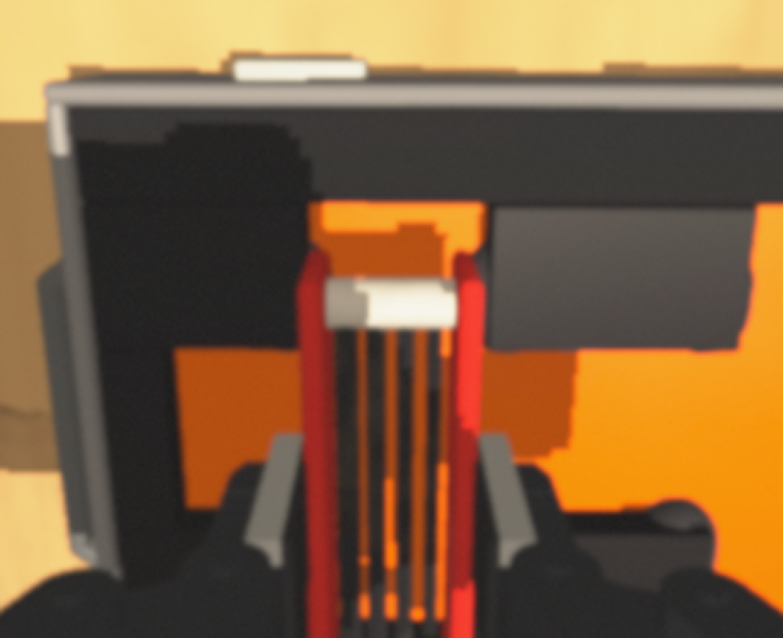

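Run:
```python
from h import *
s=load('w11');g=lambda x,y,z:np.round(pt(s,150+x/2.9-.35,100+y/2.9-.35,z),4)
print('cut',g(308,204,.033),g(489,206,.033),g(308,345,.033),g(487,349,.033))
print('item far',g(301,255,.0606),g(484,258,.0606)); print('item near-ish',g(306,637,.0606),g(474,637,.0606))
print('chan end',g(175,350,.022), 'tray wall',g(48,90,.035), g(110,575,.035))
```

```text
cut [0.5429 0.152  0.033 ] [0.5431 0.119  0.033 ] [0.5154 0.1523 0.033 ] [0.5153 0.1179 0.033 ]
item far [0.5403 0.1506 0.0606] [0.5404 0.1226 0.0606]
item near-ish [0.4704 0.1506 0.0606] [0.471  0.1207 0.0606]
chan end [0.5097 0.1808 0.022 ] tray wall [0.5623 0.1967 0.035 ] [0.4645 0.1937 0.035 ]
```

Request:
move_arm(
  increments=[
    {"tx": 0.001, "ty": -0.0005, "tz": 0, "turn": 0},
    {"tx": 0.001, "ty": -0.0005, "tz": 0.003, "turn": 0},
    {"tx": 0.001, "ty": -0.0005, "tz": 0.006, "turn": 0},
    {"tx": 0.001, "ty": -0.0005, "tz": 0.008, "turn": 0},
    {"tx": 0.001, "ty": -0.0005, "tz": 0.01, "turn": 0},
    {"tx": 0.001, "ty": -0.0005, "tz": 0.01, "turn": 0},
  ],
)

```text
time_s: 13.78
eef_pos: [0.4936, 0.1346, 0.0338]
eef_rot: [-0.0, 0.714, -0.701, 0.0]
wrist_force: [1.2, 0.0, -0.7]
opening: 0.323
```

Request:
move_arm(
  increments=[
    {"tx": 0, "ty": 0, "tz": 0.002, "turn": 0},
    {"tx": 0, "ty": 0, "tz": 0.004, "turn": 0},
    {"tx": 0, "ty": 0, "tz": 0.006, "turn": 0},
    {"tx": 0, "ty": 0, "tz": 0.006, "turn": 0},
  ],
)

```text
time_s: 14.12
eef_pos: [0.4939, 0.1347, 0.0285]
eef_rot: [-0.0, 0.714, -0.701, 0.0]
wrist_force: [-0.6, -0.2, 8.3]
opening: 0.322
```

Run:
```python
from h import *
go(.495,.135,.0285,-89);o=get_obs();print(o['torque'])
```

```text
now [0.4939 0.1347 0.0285] yaw -88.95 tilt [ 0.0013 -0.     -1.    ] -> tx -0.0003 ty -0.0011 tz -0.0000 turn 0.05 t 14.12 F [-0.6 -0.2  8.3] op 0.322
[-0.17088186  0.13338296 -0.00709952]
```

Request:
move_arm(
  increments=[
    {"tx": 0, "ty": 0, "tz": 0.0015, "turn": 0},
    {"tx": 0, "ty": 0, "tz": 0.003, "turn": 0},
    {"tx": 0, "ty": 0, "tz": 0.004, "turn": 0},
    {"tx": 0, "ty": 0, "tz": 0.004, "turn": 0},
    {"tx": 0, "ty": 0, "tz": 0.004, "turn": 0},
  ],
)

```text
time_s: 14.53
eef_pos: [0.4941, 0.1347, 0.0283]
eef_rot: [0.0, 0.714, -0.7, 0.0]
wrist_force: [-18.9, -3.2, 49.4]
opening: 0.322
```

Request:
move_arm(
  increments=[
    {"tx": 0, "ty": 0, "tz": -0.004, "turn": 0},
    {"tx": 0, "ty": 0, "tz": -0.004, "turn": 0},
  ],
)

```text
time_s: 14.7
eef_pos: [0.4937, 0.1347, 0.0287]
eef_rot: [-0.001, 0.714, -0.701, 0.001]
wrist_force: [0.1, -0.4, 3.1]
opening: 0.317
```

Request:
move_arm(
  increments=[
    {"tx": 0, "ty": 0, "tz": 0, "turn": 0},
    {"tx": 0, "ty": 0, "tz": 0, "turn": 0},
    {"tx": 0, "ty": 0, "tz": 0, "turn": 0},
    {"tx": 0, "ty": 0, "tz": -0.02, "turn": 0},
    {"tx": 0, "ty": 0, "tz": -0.05, "turn": 0},
    {"tx": 0, "ty": 0, "tz": -0.09, "turn": 0},
    {"tx": 0, "ty": 0, "tz": -0.1, "turn": 0},
    {"tx": 0, "ty": 0, "tz": -0.1, "turn": 0},
    {"tx": 0, "ty": 0, "tz": -0.1, "turn": 0},
  ],
  gripper=0.48,
)

```text
time_s: 15.45
eef_pos: [0.4933, 0.1347, 0.1278]
eef_rot: [-0.0, 0.714, -0.701, 0.0]
wrist_force: [-0.7, 0.2, -0.1]
opening: 0.483
```

Run:
```python
from h import *
snap('wrist','w12')
go(.495,.135,.1,-89)
crop('w12',190,110,460,330,'c_w12',2.9)
s=load('w12')
for v in range(195,300,6): print(v,[round(float(pt(s,u,v)[2]),4) for u in(263,267,275,285,297,303,307)])
```

```text
now [0.4924 0.1346 0.1266] yaw -88.95 tilt [-0.0017 -0.     -1.    ] -> tx -0.0003 ty -0.0027 tz 0.0266 turn 0.05 t 15.5 F [-0.1 -0.2 -0.7] op 0.479
195 [0.0235, 0.0443, 0.0356, 0.0221, 0.0236, 0.0442, 0.0232]
201 [0.0224, 0.0439, 0.0359, 0.0232, 0.0251, 0.0441, 0.0222]
207 [0.0233, 0.0429, 0.0357, 0.0232, 0.0269, 0.0246, 0.0235]
213 [0.0219, 0.0432, 0.0362, 0.0224, 0.0278, 0.0225, 0.0228]
219 [0.0229, 0.0225, 0.0369, 0.0231, 0.0291, 0.0225, 0.0233]
225 [0.0277, 0.0235, 0.2714, 0.0235, 0.0303, 0.0233, 0.0272]
231 [0.0334, 0.0289, 0.0356, 0.022, 0.034, 0.0292, 0.0342]
237 [0.0348, 0.0295, 0.0361, 0.0229, 0.0347, 0.0296, 0.0349]
243 [0.0336, 0.0264, 0.0348, 0.0221, 0.0364, 0.0288, 0.0346]
249 [0.0347, 0.0222, 0.0366, 0.0355, 0.0372, 0.0227, 0.0329]
255 [0.0341, 0.0257, 0.0379, 0.0382, 0.0394, 0.0257, 0.0332]
261 [0.0344, 0.0337, 0.0338, 0.0349, 0.0334, 0.0333, 0.0335]
267 [0.0345, 0.0332, 0.0341, 0.0327, 0.0334, 0.0339, 0.0333]
273 [0.0349, 0.0339, 0.0339, 0.035, 0.0333, 0.0336, 0.0326]
279 [0.0344, 0.0345, 0.0362, 0.0363, 0.0352, 0.0355, 0.0357]
285 [0.0016, 0.0012, 0.0002, 0.0001, 0.0015, 0.0, 0.0011]
291 [0.001, -0.0004, 0.0009, -0.0012, -0.0003, 0.001, 0.0005]
297 [0.0005, 0.0001, 0.0007, 0.0006, 0.0004, 0.0006, 0.0014]
```

View pics/c_w12.png

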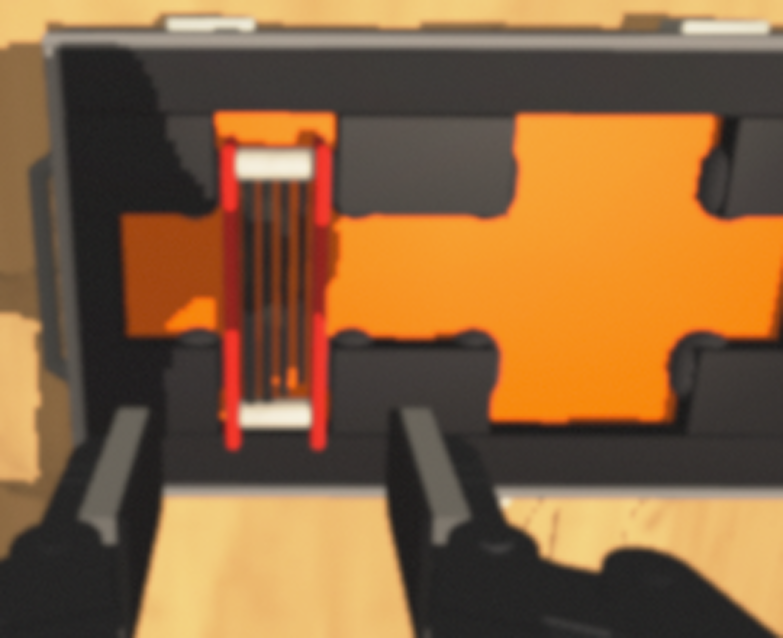

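Run:
```python
from h import *
s=load('w12')
for v in range(162,264,8): print(v,[round(float(pt(s,u,v)[2]),4) for u in(268,269,270,271,299,300,301,302)])
go(.384,.31,.15,55)
```

```text
162 [0.0453, 0.0446, 0.0452, 0.044, 0.0435, 0.0451, 0.0469, 0.0461]
170 [0.0443, 0.0455, 0.0448, 0.0436, 0.0438, 0.0456, 0.0451, 0.0457]
178 [0.0447, 0.0447, 0.0448, 0.0433, 0.0451, 0.0462, 0.0466, 0.0442]
186 [0.0452, 0.0443, 0.0461, 0.0452, 0.0444, 0.0442, 0.0448, 0.045]
194 [0.0452, 0.0462, 0.0445, 0.045, 0.0443, 0.0452, 0.0446, 0.0446]
202 [0.0448, 0.0447, 0.0455, 0.0452, 0.0452, 0.0451, 0.045, 0.0443]
210 [0.0452, 0.0456, 0.0448, 0.0448, 0.0441, 0.0449, 0.0444, 0.0451]
218 [0.0448, 0.0444, 0.0446, 0.0443, 0.0448, 0.0461, 0.0441, 0.044]
226 [0.0434, 0.0446, 0.0452, 0.044, 0.0452, 0.0449, 0.0441, 0.0444]
234 [0.0443, 0.0451, 0.0448, 0.044, 0.0446, 0.0458, 0.0447, 0.0425]
242 [0.0454, 0.0445, 0.0454, 0.0442, 0.0455, 0.0454, 0.0448, 0.0437]
250 [0.044, 0.0438, 0.0454, 0.0456, 0.0447, 0.0433, 0.045, 0.0431]
258 [0.0447, 0.0451, 0.045, 0.0444, 0.0444, 0.0451, 0.0443, 0.0312]
now [0.4924 0.1346 0.1266] yaw -88.95 tilt [-0.0017 -0.     -1.    ] -> tx -0.1773 ty 0.1052 tz -0.0232 turn -143.95 t 15.5 F [-0.1 -0.2 -0.7] op 0.479
```

Request:
move_arm(
  increments=[
    {"tx": -0.03, "ty": 0.02, "tz": -0.03, "turn": 5},
    {"tx": -0.176, "ty": 0.107, "tz": -0.03, "turn": 36},
    {"tx": -0.176, "ty": 0.107, "tz": -0.03, "turn": 36},
    {"tx": -0.176, "ty": 0.107, "tz": -0.03, "turn": 36},
    {"tx": -0.176, "ty": 0.107, "tz": -0.03, "turn": 36},
    {"tx": -0.176, "ty": 0.107, "tz": -0.03, "turn": 36},
    {"tx": -0.176, "ty": 0.107, "tz": -0.03, "turn": 36},
    {"tx": -0.176, "ty": 0.107, "tz": -0.03, "turn": 36},
    {"tx": -0.176, "ty": 0.107, "tz": -0.03, "turn": 36},
    {"tx": -0.176, "ty": 0.107, "tz": -0.03, "turn": 36},
  ],
  gripper=1.0,
)

```text
time_s: 16.33
eef_pos: [0.3831, 0.3076, 0.1568]
eef_rot: [-0.001, -0.462, 0.887, -0.0]
wrist_force: [-0.0, 0.0, -0.5]
opening: 1.001
```

Run:
```python
from h import *
print(snap('wrist','w13')['origin'])
go(.384,.31,.15,-125)
```

```text
[0.44881089 0.2628036  0.30034906]
now [0.3834 0.3076 0.1571] yaw -124.99 tilt [-1.e-03 -7.e-04 -1.e+00] -> tx -0.0023 ty 0.0009 tz 0.0071 turn 0.01 t 16.38 F [ 0.2 -0.5  0.2] op 0.997
```

View pics/w13.png

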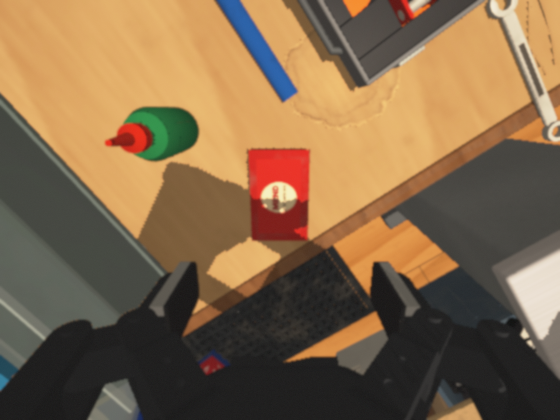

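Run:
```python
from h import *
crop('w13',235,135,325,255,'c_w13',5)
```

```text
(no output)
```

View pics/c_w13.png

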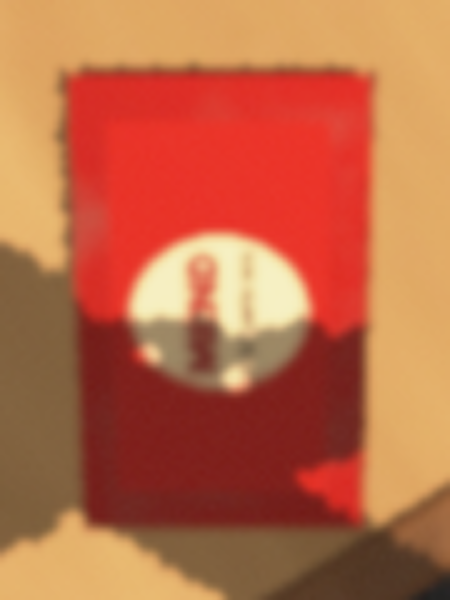

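Run:
```python
from h import *
s=load('w13')
P=[pt(s,235+a/5-.4,135+b/5-.4,.02) for a,b in[(66,74),(371,74),(362,524),(86,524)]]
for p in P: print(np.round(p,4))
c=np.mean(P,0);print('c',c)
d=(P[0]+P[1]-P[2]-P[3])[:2];a=np.degrees(np.arctan2(d[1],d[0]));print('long angle',a,np.linalg.norm(d)/2,np.linalg.norm(P[0]-P[1]),np.linalg.norm(P[2]-P[3]))
go(c[0],c[1],.04,a-90)
```

```text
[0.4386 0.311  0.02  ]
[0.4061 0.2644 0.02  ]
[0.3308 0.3163 0.02  ]
[0.3632 0.3627 0.02  ]
c [0.38466948 0.31361179 0.02      ]
long angle -34.49986345579356 0.09140665917895492 0.05675854710022108 0.05659028518116427
now [0.3834 0.3076 0.1571] yaw -124.99 tilt [-1.e-03 -7.e-04 -1.e+00] -> tx -0.0058 ty 0.0023 tz 0.1171 turn -0.49 t 16.38 F [ 0.2 -0.5  0.2] op 0.997
```

Request:
move_arm(
  increments=[
    {"tx": -0.0058, "ty": 0.0023, "tz": 0.03, "turn": -0.5},
    {"tx": -0.0058, "ty": 0.0023, "tz": 0.07, "turn": -0.5},
    {"tx": -0.0058, "ty": 0.0023, "tz": 0.1, "turn": -0.5},
    {"tx": -0.0058, "ty": 0.0023, "tz": 0.115, "turn": -0.5},
    {"tx": -0.0058, "ty": 0.0023, "tz": 0.117, "turn": -0.5},
    {"tx": -0.0058, "ty": 0.0023, "tz": 0.117, "turn": -0.5},
    {"tx": -0.0058, "ty": 0.0023, "tz": 0.117, "turn": -0.5},
    {"tx": -0.0058, "ty": 0.0023, "tz": 0.117, "turn": -0.5},
  ],
)

```text
time_s: 17.05
eef_pos: [0.386, 0.3151, 0.0424]
eef_rot: [0.002, -0.466, 0.885, -0.0]
wrist_force: [-1.0, 0.0, 0.3]
opening: 1.003
```

Run:
```python
from h import *
snap('wrist','w14')
go(.3847,.3136,.0,-124.5)
```

```text
now [0.3859 0.3152 0.0425] yaw -124.47 tilt [ 0.003   0.0014 -1.    ] -> tx 0.0021 ty 0.0002 tz 0.0425 turn 0.03 t 17.1 F [-0.3 -0.1  0.7] op 0.997
```

View pics/w14.png

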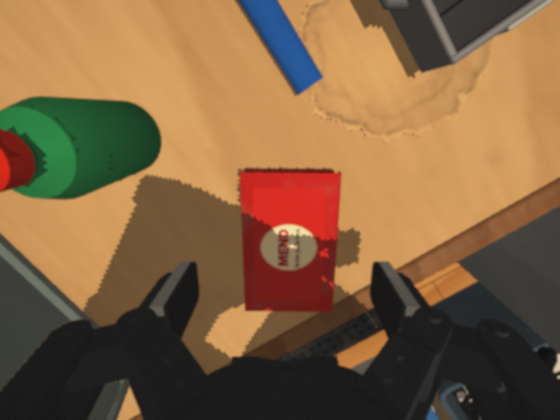

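Request:
move_arm(
  increments=[
    {"tx": 0.002, "ty": 0, "tz": 0.012, "turn": 0},
    {"tx": 0.002, "ty": 0, "tz": 0.028, "turn": 0},
    {"tx": 0.002, "ty": 0, "tz": 0.038, "turn": 0},
    {"tx": 0.002, "ty": 0, "tz": 0.042, "turn": 0},
    {"tx": 0.002, "ty": 0, "tz": 0.042, "turn": 0},
    {"tx": 0.002, "ty": 0, "tz": 0.042, "turn": 0},
    {"tx": 0.002, "ty": 0, "tz": 0.042, "turn": 0},
  ],
)

```text
time_s: 17.68
eef_pos: [0.3839, 0.3135, -0.0004]
eef_rot: [0.001, -0.466, 0.885, -0.0]
wrist_force: [0.7, 0.0, 0.1]
opening: 1.004
```

Run:
```python
from h import *
snap('wrist','w15')
go(.3847,.3136,.0,-124.5)
```

```text
now [ 0.3839  0.3135 -0.0004] yaw -124.44 tilt [ 1.3e-03  6.0e-04 -1.0e+00] -> tx -0.0005 ty -0.0006 tz -0.0004 turn 0.06 t 17.73 F [-0.1 -0.1 -0.1] op 1.001
```

View pics/w15.png

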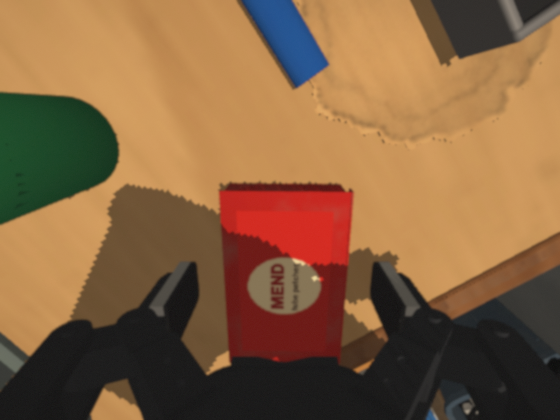

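Request:
move_arm(
  increments=[
    {"tx": 0, "ty": 0, "tz": 0, "turn": 0},
    {"tx": 0, "ty": 0, "tz": 0, "turn": 0},
    {"tx": 0, "ty": 0, "tz": 0, "turn": 0},
    {"tx": 0, "ty": 0, "tz": 0, "turn": 0},
    {"tx": 0, "ty": 0, "tz": 0, "turn": 0},
    {"tx": 0, "ty": 0, "tz": 0, "turn": 0},
  ],
  gripper=0.0,
)

```text
time_s: 18.23
eef_pos: [0.3835, 0.3131, -0.0004]
eef_rot: [0.0, -0.466, 0.885, -0.0]
wrist_force: [-2.1, -1.6, 6.8]
opening: 0.658
```

Run:
```python
from h import *
snap('wrist','w16')
go(.4964,.039,.09,-89)
```

```text
now [ 0.3834  0.3131 -0.0004] yaw -124.44 tilt [ 2.e-04 -2.e-04 -1.e+00] -> tx 0.1622 ty -0.2482 tz -0.0903 turn -35.44 t 18.28 F [-2.8 -1.   8.1] op 0.658
```

View pics/w16.png

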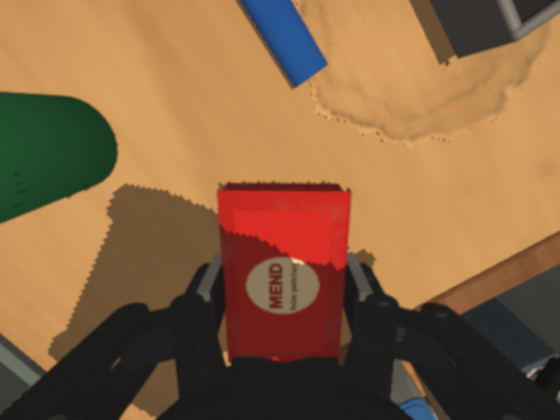

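Request:
move_arm(
  increments=[
    {"tx": 0, "ty": 0, "tz": -0.03, "turn": 0},
    {"tx": 0, "ty": 0, "tz": -0.07, "turn": 0},
    {"tx": 0.01, "ty": -0.02, "tz": -0.1, "turn": -3},
    {"tx": 0.162, "ty": -0.248, "tz": -0.12, "turn": -35.4},
    {"tx": 0.162, "ty": -0.248, "tz": -0.12, "turn": -35.4},
    {"tx": 0.162, "ty": -0.248, "tz": -0.12, "turn": -35.4},
    {"tx": 0.162, "ty": -0.248, "tz": -0.12, "turn": -35.4},
    {"tx": 0.162, "ty": -0.248, "tz": -0.12, "turn": -35.4},
    {"tx": 0.162, "ty": -0.248, "tz": -0.12, "turn": -35.4},
    {"tx": 0.162, "ty": -0.248, "tz": -0.12, "turn": -35.4},
    {"tx": 0.162, "ty": -0.248, "tz": -0.11, "turn": -35.4},
    {"tx": 0.162, "ty": -0.248, "tz": -0.1, "turn": -35.4},
    {"tx": 0.162, "ty": -0.248, "tz": -0.09, "turn": -35.4},
    {"tx": 0.162, "ty": -0.248, "tz": -0.09, "turn": -35.4},
    {"tx": 0.162, "ty": -0.248, "tz": -0.09, "turn": -35.4},
    {"tx": 0.162, "ty": -0.248, "tz": -0.09, "turn": -35.4},
  ],
)

```text
time_s: 19.62
eef_pos: [0.4954, 0.0407, 0.0885]
eef_rot: [0.0, 0.714, -0.7, -0.0]
wrist_force: [-0.2, -0.7, -1.2]
opening: 0.653
```

Run:
```python
from h import *
snap('wrist','w17')
go(.4964,.039,.05,-89)
crop('w17',50,100,450,400,'c_w17',2)
```

```text
now [0.4959 0.0405 0.0889] yaw -88.94 tilt [-1.e-04  1.e-04 -1.e+00] -> tx 0.0015 ty -0.0005 tz 0.0389 turn 0.06 t 19.67 F [ 0.3  0.  -1. ] op 0.654
```

View pics/c_w17.png

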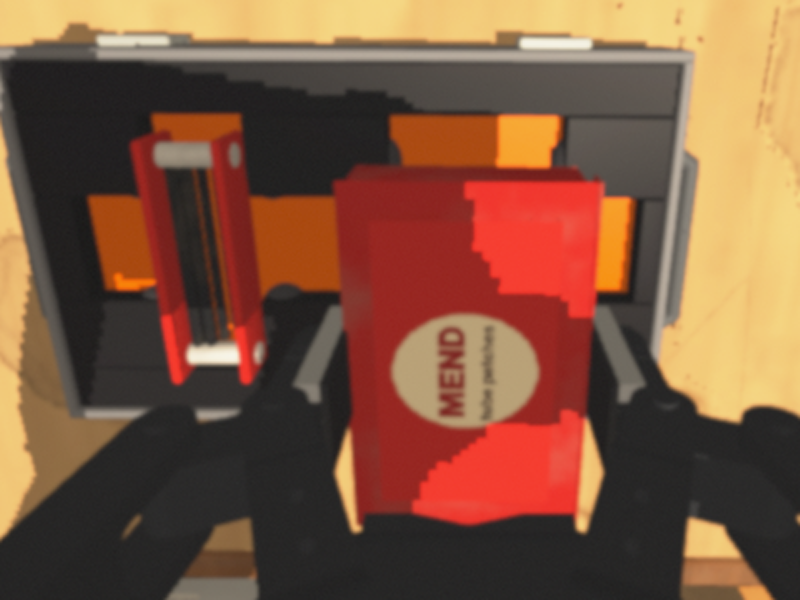

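Run:
```python
from h import *
crop('w17',205,135,365,215,'c_w17b',5)
crop('w17',205,300,365,385,'c_w17c',5)
```

```text
(no output)
```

View pics/c_w17b.png

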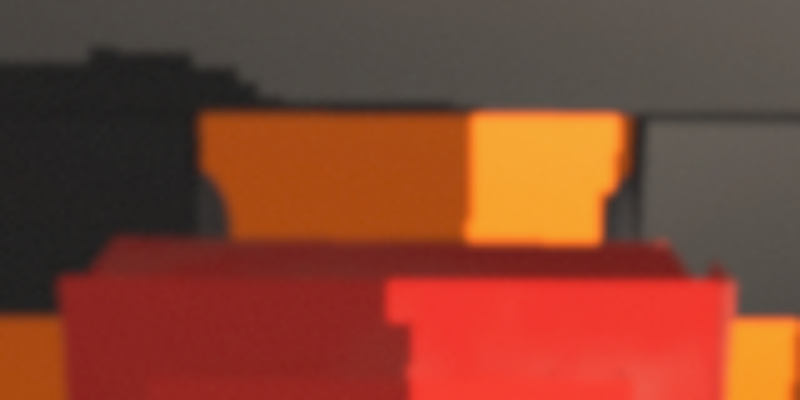

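View pics/c_w17c.png

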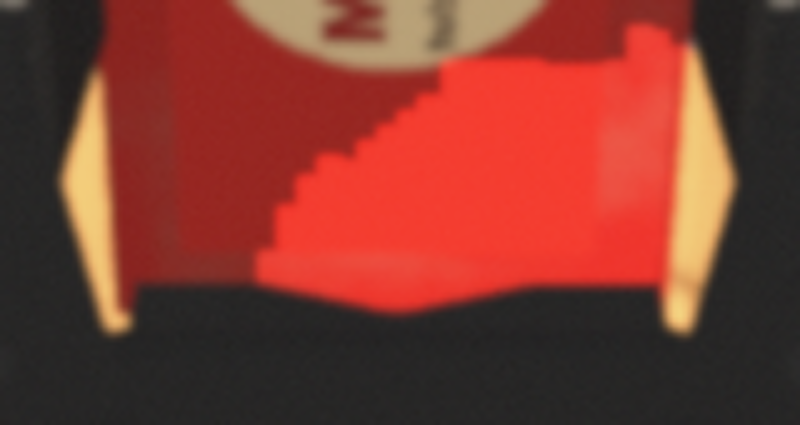

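Run:
```python
from h import *
s=load('w17');g=lambda x,y,z:np.round(pt(s,205+x/5-.4,135+y/5-.4,z),4)
print('lid',g(58,275,.1093),g(738,280,.1093));print('bot',g(113,237,.0893),g(668,240,.0893))
print('cutL',g(198,110,.022),g(198,110,.033),'cutR fl',g(630,110,.022),'top',g(641,115,.033))
h=lambda x,y,z:np.round(pt(s,205+x/5-.4,300+y/5-.4,z),4)
print('lid near',h(127,310,.1093),h(664,310,.1093))
k=lambda x,y,z:np.round(pt(s,50+x/2-.25,100+y/2-.25,z),4)
print('right wall corner',k(693,52,.035),'chan R fl',k(633,197,.022),k(628,291,.022))
```

```text
lid [0.5421 0.0709 0.1093] [0.5428 0.0131 0.1093]
bot [0.5407 0.0699 0.0893] [0.5415 0.0155 0.0893]
cutL [0.5428 0.0702 0.022 ] [0.5445 0.0687 0.033 ] cutR fl [0.5441 0.0095 0.022 ] top [0.5451 0.0098 0.033 ]
lid near [0.4496 0.0683 0.1093] [0.4508 0.0125 0.1093]
right wall corner [ 0.5665 -0.029   0.035 ] chan R fl [ 0.5142 -0.0187  0.022 ] [ 0.4763 -0.0207  0.022 ]
```

Request:
move_arm(
  increments=[
    {"tx": 0.0025, "ty": 0, "tz": 0.01, "turn": 0},
    {"tx": 0.0025, "ty": 0, "tz": 0.03, "turn": 0},
    {"tx": 0.0025, "ty": 0, "tz": 0.042, "turn": 0},
    {"tx": 0.0025, "ty": 0, "tz": 0.047, "turn": 0},
    {"tx": 0.0025, "ty": 0, "tz": 0.048, "turn": 0},
    {"tx": 0.0025, "ty": 0, "tz": 0.048, "turn": 0},
    {"tx": 0.0025, "ty": 0, "tz": 0.048, "turn": 0},
    {"tx": 0.0025, "ty": 0, "tz": 0.048, "turn": 0},
    {"tx": 0.0025, "ty": 0, "tz": 0.048, "turn": 0},
  ],
)

```text
time_s: 20.42
eef_pos: [0.4969, 0.0366, 0.0416]
eef_rot: [-0.0, 0.713, -0.701, 0.001]
wrist_force: [-0.1, 0.2, -1.3]
opening: 0.651
```

Run:
```python
from h import *
snap('wrist','w18')
go(.4964,.039,.05,-89)
crop('w18',200,120,380,240,'c_w18',4.4)
```

```text
now [0.4967 0.0366 0.0414] yaw -89.04 tilt [ 1.3e-03 -2.0e-04 -1.0e+00] -> tx -0.0024 ty 0.0003 tz -0.0086 turn -0.04 t 20.47 F [-0.2  0.2  0.1] op 0.655
```

View pics/c_w18.png

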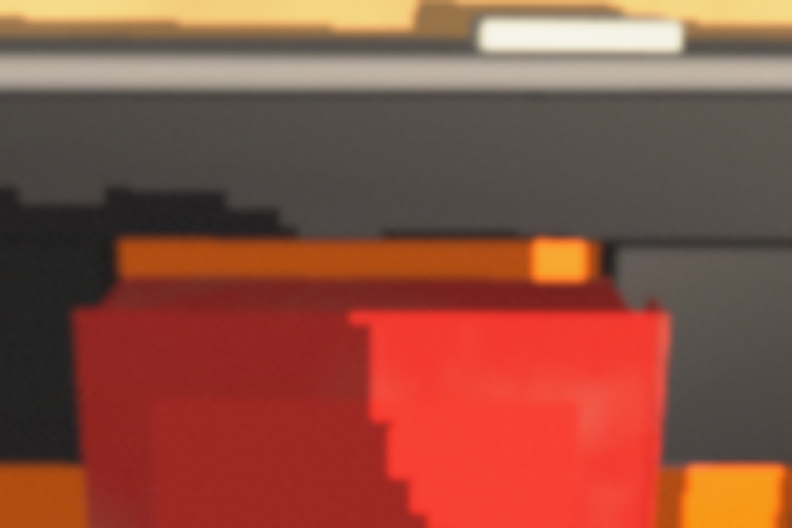

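Run:
```python
from h import *
s=load('w18');g=lambda x,y,z:np.round(pt(s,200+x/4.4-.4,120+y/4.4-.4,z),4)
print('lid',g(73,311,.0618),g(670,313,.0618));print('bot',g(116,280,.0418),g(612,282,.0418))
print('cutL',g(116,240,.022),'cutR fl',g(600,240,.022),'top',g(617,243,.033))
print('chan edge right',g(660,463,.033))
```

```text
lid [0.543  0.067  0.0618] [0.5439 0.009  0.0618]
bot [0.5413 0.0666 0.0418] [0.5421 0.011  0.0418]
cutL [0.5417 0.0702 0.022 ] cutR fl [0.5428 0.0091 0.022 ] top [0.5447 0.0091 0.033 ]
chan edge right [0.5171 0.0016 0.033 ]
```

Request:
move_arm(
  increments=[
    {"tx": -0.0006, "ty": 0.0005, "tz": 0.001, "turn": 0},
    {"tx": -0.0006, "ty": 0.0005, "tz": 0.004, "turn": 0},
    {"tx": -0.0006, "ty": 0.0005, "tz": 0.007, "turn": 0},
    {"tx": -0.0006, "ty": 0.0005, "tz": 0.01, "turn": 0},
    {"tx": -0.0006, "ty": 0.0005, "tz": 0.011, "turn": 0},
    {"tx": -0.0006, "ty": 0.0005, "tz": 0.011, "turn": 0},
    {"tx": -0.0006, "ty": 0.0005, "tz": 0.011, "turn": 0},
  ],
)

```text
time_s: 21.05
eef_pos: [0.4955, 0.0373, 0.0296]
eef_rot: [0.0, 0.713, -0.701, -0.0]
wrist_force: [0.6, -0.4, -0.4]
opening: 0.654
```

Run:
```python
from h import *
snap('wrist','w19')
go(.4964,.0385,.0216,-89);print(get_obs()['torque'])
crop('w19',200,120,380,240,'c_w19',4.4)
```

```text
now [0.4957 0.0373 0.0297] yaw -89.05 tilt [-1.e-04  1.e-04 -1.e+00] -> tx -0.0012 ty -0.0008 tz 0.0081 turn -0.05 t 21.1 F [ 0.1 -0.5 -0.4] op 0.659
[ 0.03075031 -0.03448225 -0.02207962]
```

View pics/c_w19.png

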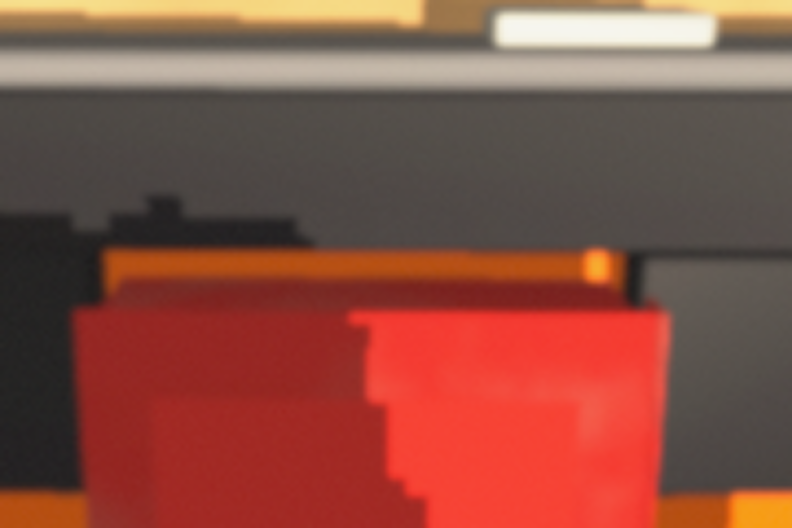

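Request:
move_arm(
  increments=[
    {"tx": 0, "ty": 0, "tz": 0.002, "turn": 0},
    {"tx": 0, "ty": 0, "tz": 0.004, "turn": 0},
    {"tx": 0, "ty": 0, "tz": 0.006, "turn": 0},
    {"tx": 0, "ty": 0, "tz": 0.0075, "turn": 0},
    {"tx": 0, "ty": 0, "tz": 0.0085, "turn": 0},
    {"tx": 0, "ty": 0, "tz": 0.0085, "turn": 0},
  ],
)

```text
time_s: 21.6
eef_pos: [0.4964, 0.0373, 0.0217]
eef_rot: [-0.0, 0.713, -0.701, 0.001]
wrist_force: [1.8, 0.7, 2.9]
opening: 0.657
```

Run:
```python
from h import *
go(.4964,.0385,.0216,-89);print(get_obs()['torque'])
```

```text
now [0.4964 0.0373 0.0217] yaw -89.05 tilt [ 1.5e-03 -2.0e-04 -1.0e+00] -> tx -0.0012 ty -0.0000 tz 0.0001 turn -0.05 t 21.6 F [1.8 0.7 2.9] op 0.657
[-0.03205568 -0.1641888   0.00358238]
```

Near the floor; push on a few mm to see it stop.

Request:
move_arm(
  increments=[
    {"tx": 0, "ty": 0, "tz": 0.001, "turn": 0},
    {"tx": 0, "ty": 0, "tz": 0.002, "turn": 0},
    {"tx": 0, "ty": 0, "tz": 0.003, "turn": 0},
    {"tx": 0, "ty": 0, "tz": 0.003, "turn": 0},
    {"tx": 0, "ty": 0, "tz": 0.003, "turn": 0},
  ],
)

```text
time_s: 22.02
eef_pos: [0.4965, 0.0373, 0.0215]
eef_rot: [-0.0, 0.713, -0.701, 0.0]
wrist_force: [-13.2, 1.1, 36.7]
opening: 0.654
```

Run:
```python
from h import *
go(.4964,.0385,.0216,-89);print(get_obs()['torque'])
```

```text
now [0.4965 0.0373 0.0215] yaw -89.01 tilt [ 6.e-04 -4.e-04 -1.e+00] -> tx -0.0012 ty 0.0000 tz -0.0001 turn -0.01 t 22.02 F [-13.2   1.1  36.7] op 0.654
[ 0.2262021   2.07097997 -0.04463836]
```

Request:
move_arm(
  increments=[
    {"tx": 0, "ty": 0, "tz": -0.003, "turn": 0},
    {"tx": 0, "ty": 0, "tz": -0.003, "turn": 0},
  ],
)

```text
time_s: 22.18
eef_pos: [0.4962, 0.0373, 0.0221]
eef_rot: [-0.0, 0.713, -0.701, 0.001]
wrist_force: [0.2, 1.2, 3.9]
opening: 0.652
```

Request:
move_arm(
  increments=[
    {"tx": 0, "ty": 0, "tz": 0, "turn": 0},
    {"tx": 0, "ty": 0, "tz": 0, "turn": 0},
    {"tx": 0, "ty": 0, "tz": 0, "turn": 0},
    {"tx": 0, "ty": 0, "tz": -0.02, "turn": 0},
    {"tx": 0, "ty": 0, "tz": -0.05, "turn": 0},
    {"tx": 0, "ty": 0, "tz": -0.09, "turn": 0},
    {"tx": 0, "ty": 0, "tz": -0.13, "turn": 0},
    {"tx": 0, "ty": 0, "tz": -0.14, "turn": 0},
    {"tx": 0, "ty": 0, "tz": -0.14, "turn": 0},
  ],
  gripper=0.85,
)

```text
time_s: 22.93
eef_pos: [0.4983, 0.0369, 0.165]
eef_rot: [-0.002, 0.713, -0.701, 0.003]
wrist_force: [0.9, -0.2, -0.1]
opening: 0.85
```

Run:
```python
from h import *
snap('wrist','w20')
go(.4964,.0385,.0216,-89)
s=load('w20')
P=[]
for v in range(100,300,8): print(v,' '.join('%5.1f'%(1e3*pt(s,u,v)[2]) for u in range(130,360,9)))
```

```text
now [0.4966 0.0371 0.1624] yaw -89.05 tilt [ 3.1e-03 -5.0e-04 -1.0e+00] -> tx -0.0015 ty 0.0007 tz 0.1408 turn -0.05 t 22.98 F [-0.2  0.8 -0.1] op 0.848
100   0.5   1.1   1.2   0.3  -0.3   0.5   0.8   0.2   0.5   0.6   0.9  -1.0   0.5   0.6   0.0  -0.1   1.3   0.2   1.7   1.0   0.2   0.6   0.1   0.7   0.8  -0.5
108   1.1   0.9  -0.1  -0.0  -0.1   1.8  -0.2   1.5   1.3   1.8   1.0   1.2   0.6   1.6   0.6   1.0  -0.4   0.3  -0.6   1.2  -0.2   0.2  -0.6   2.2   1.1   0.8
116   0.9  -0.8  -0.4   1.2   1.1   0.5   0.8  -0.3   0.8   1.2   1.9   0.6   1.0  -0.6   0.9   0.9  -0.2   1.8   0.6   1.3   0.9  -0.1   1.1   0.4   1.7   0.6
124  35.1  35.7  35.8  34.7  34.8  35.3  33.8  35.8  35.8  34.9  35.7  35.1  35.1  34.5  34.9  35.2  32.4  32.6  32.4  30.8  30.7  29.5  30.3  28.8  28.1  26.0
132  34.5  34.0  35.4  33.1  33.7  32.4  33.6  34.1  34.3  33.6  34.5  34.0  33.3  33.6  33.8  33.5  34.9  34.5  35.0  34.0  34.7  34.7  33.8  33.8  34.9  33.2
140  33.7  35.1  34.4  33.7  33.2  33.9  33.5  35.8  34.9  33.5  34.4  35.5  34.8  35.0  33.9  33.0  34.3  35.1  34.0  33.2  33.7  33.1  33.5  33.9
[... 2352 characters left out ...]
  33.9  35.1  33.2  34.2  34.2  34.5  34.1  34.6  33.3   1.3
268   2.0   1.5   1.7   1.0   2.4   0.4 182.8 188.6 190.1 178.1   0.3   0.1  -0.4  -0.0   6.8   7.4   0.9   1.4   0.3   1.7   0.6   1.0   1.7   2.5   2.8   0.9
276   0.4   0.6   1.0   0.4   0.8 188.6 189.1 195.4 193.7 179.3   0.3  -0.5   0.6   0.9   1.2   6.1   0.9   0.9   1.3   1.2   0.7   0.2   1.8   1.0   2.1   1.2
284   1.0   0.2   0.2  -0.1   0.7 195.1 202.0 201.8 193.6 180.3   1.5   0.6  -0.4   0.3   1.3   7.2   1.8   1.2  -0.3   0.1   1.8   0.3   2.7  -0.0   1.5 175.2
292   0.7   1.0   0.5   1.3 202.2 207.7 208.0 206.6 195.8 181.4  -1.1   1.0   0.6   0.7   0.8   6.7   1.1   0.3  -1.0   0.5  -0.1   0.7  -0.2   1.3   1.6   1.9
```

View pics/w20.png

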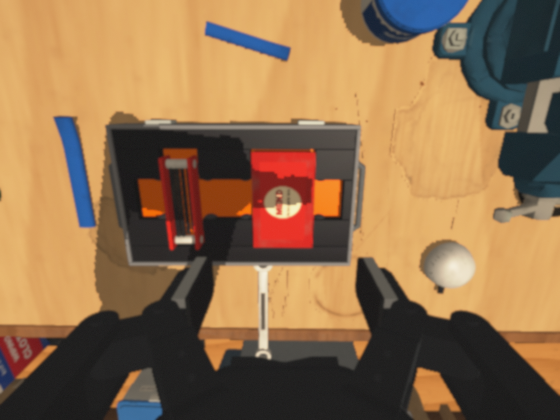

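Run:
```python
from h import *
def zmap(s):
    d=s['d'];v,u=np.mgrid[0:420,0:560];K=s['K']
    r=np.stack([(u-K[0,2])/K[0,0],-(v-K[1,2])/K[1,1],-np.ones_like(d)],-1)
    return (r@att(s['a']).T)[...,2]*d+s['o'][2]
for t,regs in(('w20',{'tin far':(155,168,258,310),'tin mid':(190,215,258,310),'tin near':(228,242,258,308),'tin L':(160,240,256,262),'tin R':(160,240,304,310),'foamfar':(132,145,130,340),'floor':(184,212,215,240),'foam mid':(225,250,212,245),'bench':(90,115,130,340)}),
 ('w13',{'tin':(155,235,255,300),'benchL':(100,140,215,240)}),('w14',{'tin':(180,300,250,330),'bench':(90,150,200,320)}),('w16',{'tin':(200,340,235,335)})):
    z=zmap(load(t))*1e3
    for k,(a,b,c,d) in regs.items(): print(t,k,round(np.median(z[a:b,c:d]),2),round(z[a:b,c:d].std(),2))
```

```text
w20 tin far 44.23 10.21
w20 tin mid 44.4 17.96
w20 tin near 44.2 19.99
w20 tin L 44.13 0.68
w20 tin R 44.15 20.9
w20 foamfar 33.95 18.96
w20 floor 22.86 18.71
w20 foam mid 33.78 16.59
w20 bench 0.71 17.54
w13 tin 21.6 20.73
w13 benchL 0.68 25.0
w14 tin 21.61 9.5
w14 bench 0.68 12.55
w16 tin 21.65 7.9
```

Request:
move_arm(
  increments=[
    {"tx": -0.0015, "ty": 0, "tz": 0, "turn": 0},
    {"tx": -0.0015, "ty": 0, "tz": 0, "turn": 0},
    {"tx": -0.0015, "ty": 0, "tz": 0, "turn": 0},
    {"tx": -0.0015, "ty": 0, "tz": 0, "turn": 0},
    {"tx": -0.0015, "ty": 0, "tz": 0.03, "turn": 0},
    {"tx": -0.0015, "ty": 0, "tz": 0.06, "turn": 0},
    {"tx": -0.0015, "ty": 0, "tz": 0.085, "turn": 0},
    {"tx": -0.0015, "ty": 0, "tz": 0.1, "turn": 0},
    {"tx": -0.0015, "ty": 0, "tz": 0.108, "turn": 0},
    {"tx": -0.0015, "ty": 0, "tz": 0.11, "turn": 0},
    {"tx": -0.0015, "ty": 0, "tz": 0.11, "turn": 0},
    {"tx": -0.0015, "ty": 0, "tz": 0.11, "turn": 0},
    {"tx": -0.0015, "ty": 0, "tz": 0.11, "turn": 0},
  ],
  gripper=0.0,
)

```text
time_s: 24.07
eef_pos: [0.4967, 0.0387, 0.0525]
eef_rot: [-0.001, 0.713, -0.701, 0.001]
wrist_force: [-1.0, 0.4, -0.9]
opening: -0.002
```

Request:
move_arm(
  increments=[
    {"tx": 0, "ty": 0, "tz": 0.003, "turn": 0},
    {"tx": 0, "ty": 0, "tz": 0.006, "turn": 0},
    {"tx": 0, "ty": 0, "tz": 0.008, "turn": 0},
    {"tx": 0, "ty": 0, "tz": 0.009, "turn": 0},
    {"tx": 0, "ty": 0, "tz": 0.01, "turn": 0},
    {"tx": 0, "ty": 0, "tz": 0.01, "turn": 0},
  ],
)

```text
time_s: 24.57
eef_pos: [0.4959, 0.0388, 0.0428]
eef_rot: [0.0, 0.713, -0.701, 0.0]
wrist_force: [-7.6, 0.5, 16.4]
opening: 0.003
```

Request:
move_arm(
  increments=[
    {"tx": 0, "ty": 0, "tz": 0.0005, "turn": 0},
    {"tx": 0, "ty": 0, "tz": 0.001, "turn": 0},
    {"tx": 0, "ty": 0, "tz": 0.001, "turn": 0},
  ],
)

```text
time_s: 24.82
eef_pos: [0.4959, 0.0388, 0.0427]
eef_rot: [0.0, 0.713, -0.701, 0.0]
wrist_force: [-10.6, 0.8, 27.5]
opening: 0.001
```

Rigid at 27 N: the tin is seated. Lift clear and take a final look.

Request:
move_arm(
  increments=[
    {"tx": 0, "ty": 0, "tz": -0.03, "turn": 0},
    {"tx": 0, "ty": 0, "tz": -0.07, "turn": 0},
    {"tx": 0, "ty": 0, "tz": -0.11, "turn": 0},
    {"tx": 0, "ty": 0, "tz": -0.15, "turn": 0},
    {"tx": 0, "ty": 0.03, "tz": -0.18, "turn": 0},
    {"tx": 0, "ty": 0.06, "tz": -0.19, "turn": 0},
    {"tx": 0, "ty": 0.06, "tz": -0.19, "turn": 0},
    {"tx": 0, "ty": 0.06, "tz": -0.19, "turn": 0},
  ],
)

```text
time_s: 25.48
eef_pos: [0.4354, 0.0379, 0.2314]
eef_rot: [-0.001, 0.713, -0.701, 0.001]
wrist_force: [0.2, -0.7, -0.6]
opening: 0.002
```

Run:
```python
from h import *
snap('wrist','w21'); snap('scene','scene9')
go(.4964,.0385,.0216,-89)
```

```text
now [0.4358 0.0378 0.23  ] yaw -89.06 tilt [ 2.e-04  0.e+00 -1.e+00] -> tx 0.0003 ty -0.0605 tz 0.2084 turn -0.06 t 25.58 F [ 0.  -1.1  0.5] op 0.001
```

View pics/w21.png

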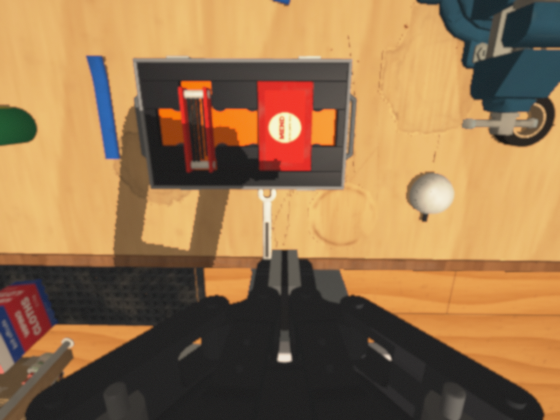

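View pics/scene9.png

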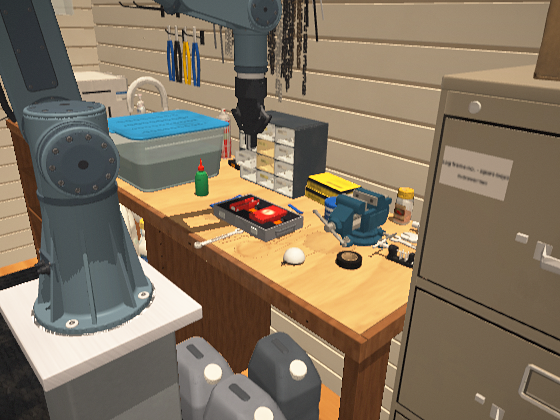

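Everything is in place: the hex keys are at (197,130) and the tin at (285,127) in their cutouts, the blue lever is flat on the bench at (103,105), and the bystanders haven't moved.

```bash
python3 -c "
from bench import workorder
print(workorder.hand_in())"
```

```text
the job is handed in; nothing more can be done
None
```

I packed the tray in the order asked and handed the job in at about 25.6 s of the 72 s limit.

- **Tyre lever:** I took the larger blue lever out of the tray and laid it flat on bare bench to the left, at about (0.51, 0.25). I left the smaller look-alike where it was.
- **Hex keys:** I pressed the set into the narrow cutout until it stopped hard. Its plates read an even height along their whole length, about 22 mm above the orange floor, so it is home.
- **Patch tin:** I pressed the tin, lid up, into the wide cutout until it stopped hard. I then pressed its lid with the closed fingers, and at 27 N it did not move any further.

- **Disagreements:** The depth images put the tin about 0.4 mm higher over its floor than it stood on the bench. I put that down to depth noise. The top and wrist cameras differed by about 3 mm on the tray position, and I used the wrist camera because it matched the fingertips.
- **Forces:** While I pressed the items home in the grip, the wrist force reached about 49 N in z (53 N in all) on the hex keys and about 39 N in all on the tin. That is well under the 120 N wrist limit. The 49 N is above the 40 N limit on the arm or gripper body, but that push went through the fingers holding the hex keys.
- **Bystanders:** They looked undisturbed in the last pictures. I did not measure their positions.

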